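# Book in and pack filter cartridges

### The arm

A 6-joint arm with a two-finger parallel gripper is mounted at the origin on the work surface. World frame = base frame: x ahead of the robot, y to its left, z up, the work surface at z = 0. Lengths are in m, angles in rad, forces in N, time in s.
With the tool pointing down it reaches from about 0.25 to 0.85 m from the base axis. Payload 12.5 kg.
Tool frame: the origin (TCP) lies on the centre line of the jaws, within the pads' length; the fingertips stand 17 mm ahead of it and the grasp point (between the pads) lies 2 mm behind it (finger_overhang is the distance from the TCP to the fingertips, in m); z points along the fingers, y is the line along which they close (so a half turn about z gives the same grasp; the last joint's range is limited). The gripper opens to 93 mm and grips with 3 to 60 N. Pads are 15 mm wide; open, the fingers measure 128 mm over their backs; the gripper's body (75 mm by 188 mm) begins 65 mm behind the grasp point.
Start: joints at [1.027, 0.351, 1.652, -0, 1.139, -0.085], TCP at [0.244, 0.493, 0.214] pointing down, gripper open.
Joint ranges: [-2.75, 2.75], [-0.79, 2.1], [0.01, 2.65], [-1.57, 4.71], [0.07, 3.14], [-2.87, 2.87]. Speed limits (rad/s): [2.22, 2.22, 2.79, 3.14, 3.14, 3.14].

### API

Orientations are given as [roll, pitch, yaw] about the fixed x, y, z axes, in that order (R = Rz(yaw) Ry(pitch) Rx(roll)).
In Python, from plant import * gives the robot as it stands. The module is installed in compiled form; this text tells all that it offers.
- The arm moves only by the shell command python3 -m creep 'ROWS'. ROWS is JSON, a list of rows, each a list of 5 numbers: the shift along the tool's x, y, z normalised to -1 to 1, where 1 is 0.15 m, then the turn about the tool's z normalised to -1 to 1, where 1 is 180 degrees, then the closure, from 0 (fully open) to 1 (shut). A call has exactly 10 rows; each row shifts and turns the commanded pose from where the row before left it, along the tool's axes as they then stand; what a row does not reach is not made up. A row lasts 1/8 s, in which the tool goes at most 62.5 mm and 10.7 degrees, less where a joint would pass 70% of its speed; a pose out of reach is approached as far as the arm can. A call with a number of a shift or a turn outside -1 to 1 is refused whole. A call with a gripper value outside its range is refused whole. The fingers move at their own pace and stop on an object; the grip force is fixed at half the most. Time passes only in rows, so rows that do not move let the fingers close, or fill a call up. It gives the time, the measured TCP pose, the force, the opening and the grip force at its end, in the units of the state.
- sense(): the state, without advancing time (a new reading comes with each control period).
- get_image(name): name is "scene" or "top" or "wrist"; returns a dict with "frame" (480x640x3 uint8, red, green, blue), "fx", "fy", "cx", "cy" (pixels), "world_from_camera" (4x4, takes a point from camera to world coordinates); the wrist camera has in their place "tool_from_camera" (4x4, takes a point from camera to tool coordinates, whose origin is the TCP and whose axes are the flange's). Camera axes: x right, y down, z forward; pixel columns grow to the right and rows downward; lengths in m; the calibration is good to about 2 mm. The wrist camera is an equidistant fisheye: a pixel r from the principal point sees the ray r / f radians off the axis. A picture is of the moment at which its call begins: read the wrist's pose just before it. There is no depth.
- close_job(): hands the job in; it is judged then, once.
The state is a dict: "time": time; "joint_pos": joint angles; "dq": joint speeds; "tau": joint torques, N m; "ee_pos": TCP position; "orientation": TCP orientation; "wrist_force": force on the tool from outside, world axes, zero at the start; "wrist_torque": the same for the moment, N m; "width": opening from 0.0 (shut) to 1.0 (fully open); "grasp_force": force on a finger pad.
Only numpy, scipy, OpenCV 4.12 (cv2) and the standard library are available. Lean on these libraries where they do the work, as an engineer would, in place of code of your own. Each camera call takes 0.05 s, during which the arm holds its last target. There are 200 camera calls.

### The job

Book in the filter cartridges: turn the tally counter's reset knob back to its zero stop, then take the stick scanner and scan the label of every cartridge present, longest first, shortest last, each time holding the scanner still about 8 cm off, pointed squarely at the label's middle, for three seconds. After the last scan stand the scanner back in its stand. At the end all the cartridges must lie flat in the cardboard tray, label up, with the counter still at zero and the bottle, tape roll and screwdriver left alone.

Things in the scene. Friction and masses are not known exactly. Their poses are not given: they have to be found in the camera images.
- cartridge_long: the long filter cartridge (may be absent): steel tube, diameter 44 mm, between square black end caps 52 x 52 x 22 mm; 180 mm long over the caps, plus an 8 mm blue stub at each end; 0.35 kg. Origin: middle of its underside; x runs along the cartridge, z up; the tube's axis is 26 mm above the origin. Pick it by the tube at mid-length.
- cartridge_medium: the medium filter cartridge (may be absent): steel tube, diameter 44 mm, between square black end caps 52 x 52 x 22 mm; 150 mm long over the caps, plus an 8 mm blue stub at each end; 0.35 kg. Origin: middle of its underside; x runs along the cartridge, z up; the tube's axis is 26 mm above the origin. Pick it by the tube at mid-length.
- cartridge_short: the short filter cartridge (may be absent): steel tube, diameter 44 mm, between square black end caps 52 x 52 x 22 mm; 120 mm long over the caps, plus an 8 mm blue stub at each end; 0.35 kg. Origin: middle of its underside; x runs along the cartridge, z up; the tube's axis is 26 mm above the origin. Pick it by the tube at mid-length.
- label_long (a point): middle of the barcode label (46 x 28 mm, white with black bars) on the long cartridge's tube, at mid-length. Its z axis points straight out of the label; the label faces upward and leans 0.52 rad (30 degrees) towards the cartridge's +y side.
- label_medium (a point): middle of the barcode label (46 x 28 mm, white with black bars) on the medium cartridge's tube, at mid-length. Its z axis points straight out of the label; the label faces upward and leans 0.52 rad (30 degrees) towards the cartridge's +y side.
- label_short (a point): middle of the barcode label (46 x 28 mm, white with black bars) on the short cartridge's tube, at mid-length. Its z axis points straight out of the label; the label faces upward and leans 0.52 rad (30 degrees) towards the cartridge's +y side.
- tray: shallow fixed cardboard packing tray, open on top, 250 (x) x 280 (y) x 40 mm outside, walls and floor 5 mm thick. Origin: centre of its underside. Large enough for three cartridges side by side, lying along its x.
- stand: scanner stand, fixed: an open-topped square black cup 76 x 76 x 40 mm high, walls and floor 6 mm thick (inside 64 x 64 mm), the inner floor 6 mm above its origin, which is the centre of its underside. A thin square steel base plate shows around it.
- scanner: stick-shaped barcode scanner, 140 mm tall, standing loose in the stand, nose down: black nose 42 x 42 x 40 mm, above it a grey square grip 34 x 34 mm up to the top; 0.2 kg. Origin: middle of the nose's underside; z runs up the stick; it looks out of the nose, along its own -z. Pick it from above by the grip, about 110 mm above the nose face, fingers flat on its sides.
- scanner_nose (a point): middle of the scanner's window (the nose's flat underside), same axes as the scanner. It reads a label that lies on its line of sight, 30 to 130 mm in front of the nose, faced squarely (within 17 degrees).
- counter: fixed grey tally counter box, 100 x 100 x 45 mm high, with the reset knob on top. Origin: centre of its underside. The long black zero mark on its white dial lies on its +x side, from the knob's axis.
- reset_knob (a joint): reset knob angle q, rad: 0 at the zero stop, up to 4.8, growing clockwise seen from above, so turn it counter-clockwise to reset. A bar 52 x 18 mm, 54 to 84 mm above the bench, a white line on one half; at 0 the white end points to the zero mark (counter's +x), at q along the counter's yaw minus q. Stays where left; turns easily (0.04 N m).
- knob_grip (a point): on the knob's axis at the height to grip, 78 mm above the bench; does not turn with the knob
- flask: bystander: upright white bottle, 60 mm in diameter, 140 mm tall; origin at the centre of its underside
- tape: bystander: roll of brown tape lying flat, 90 mm in diameter, 25 mm high; origin at the centre of its underside
- screwdriver: bystander: screwdriver lying on the bench near the robot; origin under its middle
Mind the look-alikes: they are no part of the job. Several things have the shape of the counter; the one meant has the colours described above.

How it is judged:
On the way, in this order (a step that is already met when the one before it is completed fails the run):
1. the counter's reset knob is turned back to its zero stop (within 0.1 rad) (value of joint reset_knob below 0.1 rad), for 0.2 s.
2. scanner kept aimed for 2 s at the long cartridge's label: its middle within 16 mm of the line of sight in x and y, 30 to 130 mm from the nose, within 0.3 rad of square (x of label_long in the frame of scanner_nose between -0.016 and 0.016 m and y of label_long in the frame of scanner_nose between -0.016 and 0.016 m and z of label_long in the frame of scanner_nose between -0.13 and -0.03 m and angle between the z axis of scanner_nose and the z axis of label_long, either way round below 0.3 rad), for 2 s.
3. scanner kept aimed for 2 s at the medium cartridge's label: its middle within 16 mm of the line of sight in x and y, 30 to 130 mm from the nose, within 0.3 rad of square (x of label_medium in the frame of scanner_nose between -0.016 and 0.016 m and y of label_medium in the frame of scanner_nose between -0.016 and 0.016 m and z of label_medium in the frame of scanner_nose between -0.13 and -0.03 m and angle between the z axis of scanner_nose and the z axis of label_medium, either way round below 0.3 rad), for 2 s.
4. scanner kept aimed for 2 s at the short cartridge's label: its middle within 16 mm of the line of sight in x and y, 30 to 130 mm from the nose, within 0.3 rad of square (x of label_short in the frame of scanner_nose between -0.016 and 0.016 m and y of label_short in the frame of scanner_nose between -0.016 and 0.016 m and z of label_short in the frame of scanner_nose between -0.13 and -0.03 m and angle between the z axis of scanner_nose and the z axis of label_short, either way round below 0.3 rad), for 2 s.
5. the scanner stands released in its stand, upright (x of scanner in the frame of stand between -0.022 and 0.022 m and y of scanner in the frame of stand between -0.022 and 0.022 m and z of scanner in the frame of stand between 0.002 and 0.012 m and angle between scanner's own z axis and vertical below 0.12 rad and linear speed of scanner below 0.03 m/s and contact force between the fingers and scanner below 0.1 N), for 0.2 s.
At the end, for the whole second after the job is handed in: Every cartridge present lies still on the tray's floor (origin within 100 mm in x, 115 mm in y of the tray's centre, at most 13 mm up), label up (within 0.15 rad); scanner released, upright (0.12 rad) in its stand (within 22 mm); knob within 0.12 rad of zero (all of step 5 and value of joint reset_knob below 0.12 rad and x of cartridge_long in the frame of tray between -0.1 and 0.1 m and y of cartridge_long in the frame of tray between -0.115 and 0.115 m and z of cartridge_long in the frame of tray between 0 and 0.013 m and angle between each of cartridge_long, cartridge_medium, cartridge_short's own z axis and vertical below 0.15 rad and linear speed of each of cartridge_long, cartridge_medium, cartridge_short below 0.03 m/s and x of cartridge_medium in the frame of tray between -0.1 and 0.1 m and y of cartridge_medium in the frame of tray between -0.115 and 0.115 m and z of cartridge_medium in the frame of tray between 0 and 0.013 m and x of cartridge_short in the frame of tray between -0.1 and 0.1 m and y of cartridge_short in the frame of tray between -0.115 and 0.115 m and z of cartridge_short in the frame of tray between 0 and 0.013 m); the robot touches nothing.
It fails at once if the flask is moved more than 50 mm (distance of flask from where it was at the start of the episode above 0.05 m).
It fails at once if the tape is moved more than 50 mm (distance of tape from where it was at the start of the episode above 0.05 m).
It fails at once if the screwdriver is moved more than 50 mm (distance of screwdriver from where it was at the start of the episode above 0.05 m).
Of cartridge_long, cartridge_medium, cartridge_short only 2 to 3 are there at a start; the rules pass over those that are not, and their reading is None.
At some moment in a run one of cartridge_long, cartridge_medium, cartridge_short may be knocked a few centimetres aside while the robot is not near it.
It also fails if it takes over 208 s, if anything falls off the work surface, if the arm or the gripper's body presses on something with over 40 N, if the wrist force passes 120 N, or if a joint passes its speed limit or range.

## Working session

There is one attempt and no reset: what is moved stays moved. The work goes in short steps, Python scripts to look and compute and a shell command to move; the robot and the scene stay as the last step left them, time stands still between calls to the robot, and variables do not carry over. Pictures are saved under pics/ and viewed, at most 14 in all, crops included, and the job is handed in when it is done.

```bash
mkdir -p pics; cat > h.py <<'E'
from plant import *
import numpy as np, cv2
def snap(n,f):
    im=get_image(n); cv2.imwrite('pics/'+f,im['frame'][:,:,::-1]); np.save('pics/'+f+'.npy',im,allow_pickle=True); return im
def load(f): return np.load('pics/'+f+'.npy',allow_pickle=True).item()
def ray(im,u,v):
    T=np.array(im['world_from_camera']); d=T[:3,:3]@np.array([(u-im['cx'])/im['fx'],(v-im['cy'])/im['fy'],1]); return T[:3,3],d
def onz(im,u,v,z):
    o,d=ray(im,u,v); return o+d*(z-o[2])/d[2]
E
python3 - <<'E'
from h import *
s=sense();print({k:np.round(v,3) for k,v in s.items()})
for n in('top','scene'):
    im=snap(n,n+'0.png');print(n,im['fx'],im['cx'],im['cy'],np.round(im['world_from_camera'],3).tolist())
w=get_image('wrist');print({k:np.round(v,3).tolist() for k,v in w.items() if k!='frame'})
E
```

```text
{'time': np.float64(0.0), 'joint_pos': array([ 1.027,  0.351,  1.652,  0.   ,  1.139, -0.085]), 'dq': array([-0.   ,  0.   ,  0.001,  0.   ,  0.001,  0.002]), 'tau': array([-1.0000e-03, -4.9733e+01, -2.8525e+01,  7.0000e-02,  2.6000e-02,
       -0.0000e+00]), 'ee_pos': array([0.243, 0.493, 0.214]), 'orientation': array([-3.14 , -0.   ,  2.683]), 'wrist_force': array([ 0.593, -0.252,  0.215]), 'wrist_torque': array([ 0.023,  0.028, -0.006]), 'grasp_force': np.float64(0.0), 'width': np.float64(1.003)}
top 452.7846892902268 319.2915744452024 242.88348127695855 [[0.006, -0.988, 0.155, 0.321], [-1.0, -0.005, 0.009, -0.069], [-0.008, -0.156, -0.988, 1.204], [0.0, 0.0, 0.0, 1.0]]
scene 456.6087244437531 313.5879256160455 232.5193602284991 [[-0.225, 0.677, -0.701, 1.235], [0.974, 0.16, -0.158, 0.089], [0.005, -0.718, -0.696, 0.798], [0.0, 0.0, 0.0, 1.0]]
{'fx': 371.648, 'fy': 371.648, 'cx': 317.77, 'cy': 242.068, 'tool_from_camera': [[-0.0, -0.966, -0.258, 0.072], [1.0, 0.0, -0.001, 0.0], [0.001, -0.258, 0.966, -0.171], [0.0, 0.0, 0.0, 1.0]]}
```

View pics/top0.png

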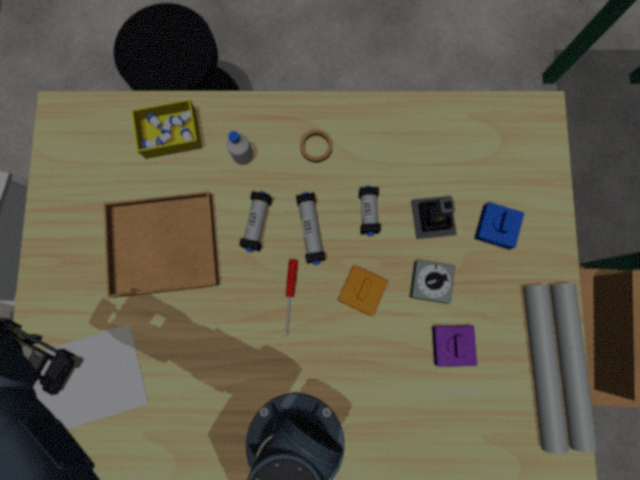

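View pics/scene0.png

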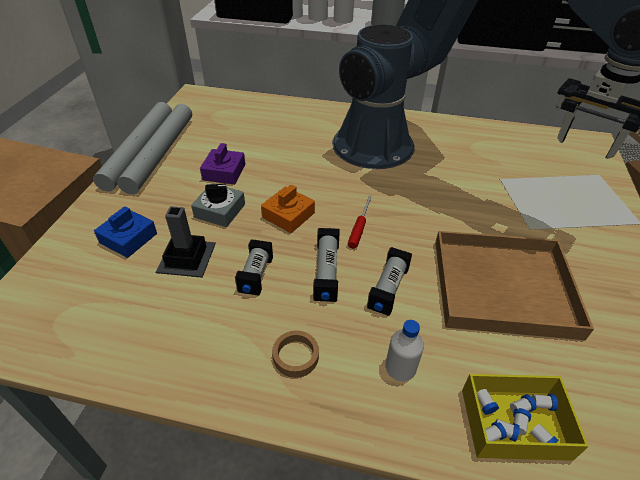

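Top view: the candidates for the counter are grey with white dial and black knob at (433,282), blue (500,225), orange (363,290) and purple (455,345). I choose grey, as described. Cartridges are medium (256,221), long (311,228) and short (370,210). The scanner in its stand is at (434,216), with no look-alike except the grey pipes at (560,365). The tray is brown at (162,245), and the yellow box at (167,130) is a decoy. I'll check this in one close crop.

```bash
python3 - <<'E'
from h import *
im=load('top0.png');f=im['frame'][:,:,::-1]
c=f[170:310,230:480]; cv2.imwrite('pics/crop1.png',cv2.resize(c,None,fx=3.2,fy=3.2,interpolation=cv2.INTER_CUBIC))
for n,u,v,z in[('counter',433,282,.045),('stand',434,216,0.03),('med',256,221,.03),('long',311,228,.03),('short',370,210,.03),('trayc',162,245,.02),('flask',238,150,0.05),('tape',316,145,.02),('scr',291,298,0.01)]:
    print(n,np.round(onz(im,u,v,z),3))
E
```

```text
counter [ 0.403 -0.35   0.045]
stand [ 0.579 -0.362  0.03 ]
med [0.563 0.109 0.03 ]
long [ 0.545 -0.037  0.03 ]
short [ 0.594 -0.193  0.03 ]
trayc [0.499 0.358 0.02 ]
flask [0.752 0.159 0.05 ]
tape [ 0.779 -0.048  0.02 ]
scr [0.362 0.014 0.01 ]
```

View pics/crop1.png

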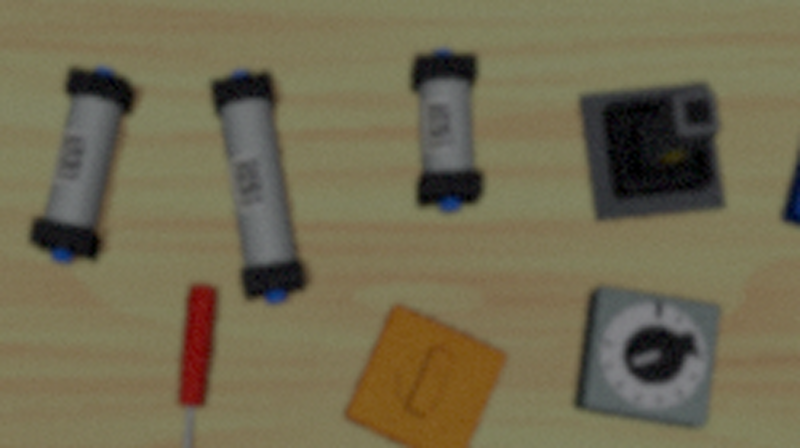

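The crop confirms grey for the counter, with its zero mark at crop (658,308) and a black knob at (655,353). The labels and knob need a closer look, so I'm moving the wrist camera over the cartridges and then the counter.

```bash
cat >> h.py <<'E'
from scipy.spatial.transform import Rotation as Ro
def wsnap(f):
    s=sense(); im=get_image('wrist'); T=np.eye(4); T[:3,:3]=Ro.from_euler('xyz',s['orientation']).as_matrix(); T[:3,3]=s['ee_pos']
    im['W']=T@np.array(im['tool_from_camera']); cv2.imwrite('pics/'+f,im['frame'][:,:,::-1]); np.save('pics/'+f+'.npy',im,allow_pickle=True); return im
def wz(im,u,v,z):
    x,y=u-im['cx'],v-im['cy']; r=np.hypot(x,y)+1e-9; a=r/im['fx']; d=im['W'][:3,:3]@np.array([x/r*np.sin(a),y/r*np.sin(a),np.cos(a)]); o=im['W'][:3,3]; return o+d*(z-o[2])/d[2]
def wpix(im,P):
    p=np.linalg.inv(im['W'])@np.append(P,1); a=np.arctan2(np.hypot(p[0],p[1]),p[2]); r=np.hypot(p[0],p[1])+1e-9; return im['cx']+im['fx']*a*p[0]/r, im['cy']+im['fx']*a*p[1]/r
def go(x,y,z,yaw=None):
    s=sense(); p=np.array(s['ee_pos']); R=Ro.from_euler('xyz',s['orientation']).as_matrix(); d=R.T@(np.array([x,y,z])-p)
    print('pos',np.round(p,4),'rpy',np.round(s['orientation'],3),'q',np.round(s['joint_pos'],2),'t',round(float(s['time']),2),'w',s['width'].round(3))
    print('tool shift units total',np.round(d/.15,3),'dist',np.linalg.norm(d).round(3), '' if yaw is None else ('turn units(+ = tool z) %.4f'%(-((yaw-s['orientation'][2]+np.pi)%(2*np.pi)-np.pi)/np.pi)))
E
A='[-0.285,-0.189,-0.057,0,0]'; python3 -m creep '[[-0.285,-0.189,-0.057,0,0],[-0.285,-0.189,-0.057,0,0],[-0.285,-0.189,-0.057,0,0],[-0.285,-0.189,-0.057,0,0],[-0.285,-0.189,-0.057,0,0],[-0.285,-0.189,-0.057,0,0],[-0.285,-0.189,-0.057,0,0],[-0.285,-0.189,-0.057,0,0],[-0.285,-0.189,-0.057,0,0],[-0.285,-0.189,-0.057,0,0]]'
python3 - <<'E'
from h import *
im=wsnap('w1.png'); go(0.4,-0.29,0.3,1.57)
E
```

```text
time: 1.4
ee_pos: [0.5018, 0.048, 0.2998]
orientation: [-3.142, -0.0, 2.683]
wrist_force: [0.1, 0.4, -0.4]
width: 1.0
grasp_force: 0.0Traceback (most recent call last):
  File "<stdin>", line 2, in <module>
  File "h.py", line 20, in go
    print('pos',np.round(p,4),'rpy',np.round(s['orientation'],3),'q',np.round(s['joint_pos'],2),'t',round(float(s['time']),2),'w',s['width'].round(3))
                                                                                                                                  ^^^^^^^^^^^^^^^^
AttributeError: 'float' object has no attribute 'round'
```

View pics/w1.png

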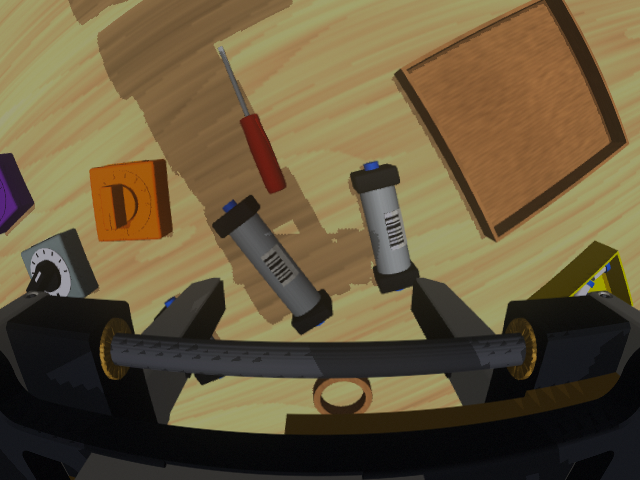

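Wrist view: the medium label is centred near (395,229) and the long label near (278,266). The counter is at (45,265), at the left edge. Now over to the counter.

```bash
sed -i "s/s\['width'\].round(3)/round(float(s['width']),3)/" h.py; python3 - <<'E'
from h import *
im=load('w1.png')
for n,uv,z in [('med lab',(395,229),.045),('med c1',(375,178),.052),('med c2',(397,277),.052),('long lab',(278,266),.045),('long c1',(236,216),.052),('long c2',(313,311),.052)]: print(n,wz(im,*uv,z).round(3))
go(0.36,-0.35,0.3,2.683)
E
```

```text
med lab [0.566 0.119 0.045]
med c1 [0.499 0.122 0.052]
med c2 [0.62  0.097 0.052]
long lab [ 0.545 -0.027  0.045]
long c1 [ 0.467 -0.041  0.052]
long c2 [ 0.614 -0.014  0.052]
pos [0.5043 0.044  0.3005] rpy [-3.141e+00  3.000e-03  2.681e+00] q [-0.    0.19  1.65 -0.    1.3  -1.11] t 1.45 w 0.996
tool shift units total [-0.306 -2.78   0.006] dist 0.42 turn units(+ = tool z) -0.0007
```

```bash
python3 -m creep '[[-0.031,-0.278,0,0,0],[-0.031,-0.278,0,0,0],[-0.031,-0.278,0,0,0],[-0.031,-0.278,0,0,0],[-0.031,-0.278,0,0,0],[-0.031,-0.278,0,0,0],[-0.031,-0.278,0,0,0],[-0.031,-0.278,0,0,0],[-0.031,-0.278,0,0,0],[-0.031,-0.278,0,0,0]]'
python3 - <<'E'
from h import *
im=wsnap('w2.png'); go(0.403,-0.35,0.2,1.57)
E
```

```text
time: 2.7
ee_pos: [0.3576, -0.346, 0.2994]
orientation: [3.141, -0.0, 2.683]
wrist_force: [0.5, -0.1, 0.7]
width: 0.999
grasp_force: 0.0
pos [ 0.3563 -0.3494  0.2992] rpy [-3.14  -0.     2.681] q [-0.87  0.18  1.67 -0.    1.3  -1.98] t 2.75 w 0.997
tool shift units total [-0.281  0.136  0.661] dist 0.11 turn units(+ = tool z) 0.3537
```

View pics/w2.png

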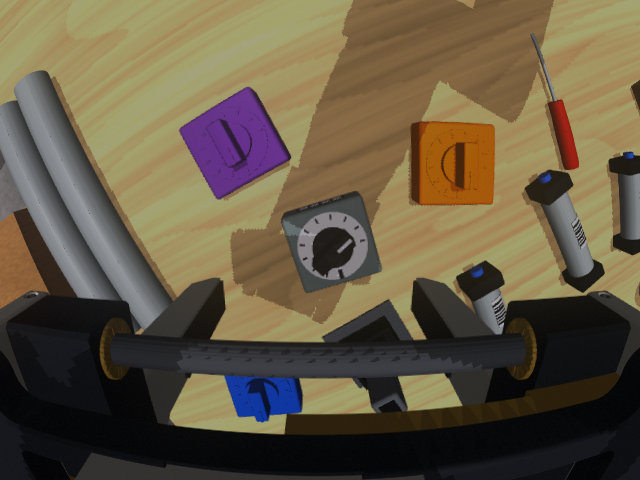

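Wrist view: the counter is at (332,243). The knob's white line runs from about (337,250) to (353,239), and the zero mark is at (341,274). I'll measure with masks.

```bash
python3 - <<'E'
from h import *
im=load('w2.png');f=im['frame'];c=f[180:300,270:395].astype(int)
g=c.min(2)
w=((g>115)).astype(np.uint8)
n,l,st,ce=cv2.connectedComponentsWithStats(w)
for i in range(1,n):
    if st[i,4]>8: print(st[i],ce[i].round(1)+[270,180])
cv2.imwrite('pics/c2.png',cv2.resize(f[180:300,270:395,::-1],None,fx=5,fy=5,interpolation=cv2.INTER_CUBIC))
E
```

```text
[  28   32   70   67 1870] [332.6 241.8]
[68 60 13 12 43] [344.1 245.9]
```

View pics/c2.png

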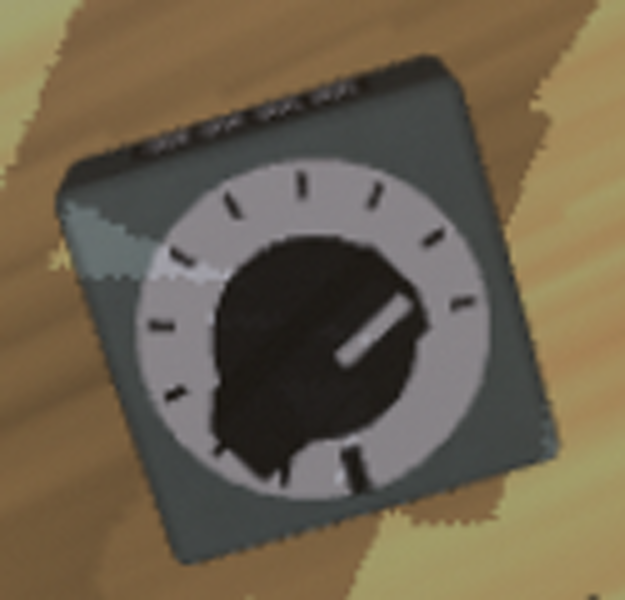

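```bash
python3 - <<'E'
from h import *
im=load('w2.png')
c=wz(im,332.6,245.6,.045);m=wz(im,341,273.6,.045);a=wz(im,338.4,252,.084);b=wz(im,351.6,239.6,.084)
e1=wz(im,270+225/5,180+440/5,.084)
print(c,m,a,b,e1)
y=np.arctan2(*(m-c)[1::-1]); k=np.arctan2(*(b-a)[1::-1]); print('yaw',y,'bar',k,'q',(y-k)%(2*np.pi))
go(c[0],c[1],.2,k)
E
```

```text
[ 0.40671097 -0.35054659  0.045     ] [ 0.44309444 -0.35667139  0.045     ] [ 0.40561745 -0.34467162  0.084     ] [ 0.39938257 -0.3259265   0.084     ] [ 0.41077251 -0.37556391  0.084     ]
yaw -0.16677641224099296 bar 1.8918990375225504 q 4.224509857416043
pos [ 0.3563 -0.3494  0.2992] rpy [-3.14  -0.     2.681] q [-0.87  0.18  1.67 -0.    1.3  -1.98] t 2.75 w 0.997
tool shift units total [-0.305  0.143  0.661] dist 0.111 turn units(+ = tool z) 0.2513
```

```bash
python3 -m creep '[[-0.102,0.048,0,0,0],[-0.102,0.048,0,0,0],[-0.102,0.048,0,0,0],[0,0,0.03,0.0569,0],[0,0,0.03,0.0569,0],[0,0,0.03,0.0569,0],[0,0,0.03,0.0569,0],[0,0,0.03,0.0569,0],[0,0,0.03,0.0569,0],[0,0,0.03,0.0569,0]]' >/dev/null
python3 -m creep '[[0,0,0.03,0.0569,0],[0,0,0.03,0.0569,0],[0,0,0.03,0.0569,0],[0,0,0.03,0.0569,0],[0,0,0.03,0.0569,0],[0,0,0.03,0.0569,0],[0,0,0.03,0.0569,0],[0,0,0.03,0.0569,0],[0,0,0.03,0.0569,0],[0,0,0.03,0.0569,0]]' >/dev/null
python3 -m creep '[[0,0,0.03,0.0569,0],[0,0,0.03,0.0569,0],[0,0,0.03,0.0569,0],[0,0,0.03,0.0569,0],[0,0,0.03,0.0569,0],[0,0,0,0,0.3],[0,0,0,0,0.3],[0,0,0,0,0.3],[0,0,0,0,0.3],[0,0,0,0,0.3]]' >/dev/null
python3 - <<'E'
from h import *
im=wsnap('w3.png'); go(0.4065,-0.3505,0.076,1.892-np.pi)
E
```

```text
pos [ 0.409  -0.3458  0.2006] rpy [-3.142 -0.    -1.249] q [-0.79  0.34  1.7  -0.    1.1   2.03] t 6.55 w 0.698
tool shift units total [0.024 0.026 0.831] dist 0.125 turn units(+ = tool z) 0.0000
```

View pics/w3.png

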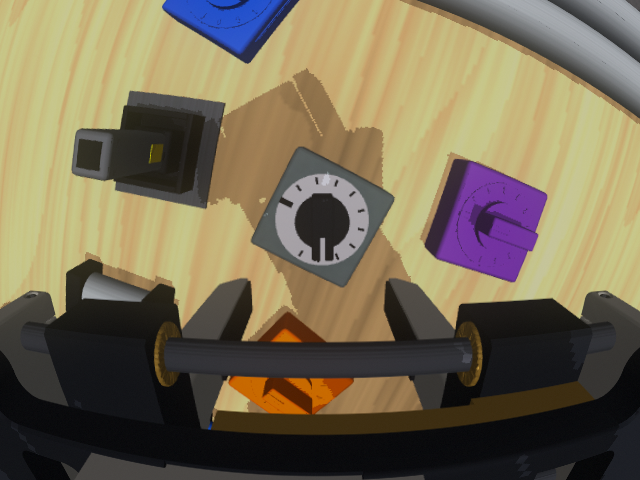

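The knob bar lies along the tool's x axis, with the dial centre at (322,219). The scanner top is at (90,153) and the stand base around (170,150).

```bash
python3 - <<'E'
from h import *
im=load('w3.png')
c=wz(im,322,219.5,.045); print('dial',c); b=wz(im,322.5,260,.084);print('white end',b, np.arctan2(b[1]-c[1],b[0]-c[0]))
print('scanner top',wz(im,90,153,.146))
for p in [(131,92),(225,102),(207,208)]: print('plate',wz(im,*p,.001))
for p in [(126,106),(206,115),(194,193)]: print('cup',wz(im,*p,.04))
go(c[0],c[1],.076,-1.25)
E
```

```text
dial [ 0.40682975 -0.3516901   0.045     ]
white end [ 0.39873136 -0.3274263   0.084     ] 1.8929345405376712
scanner top [ 0.58048933 -0.36683962  0.146     ]
plate [ 0.64180841 -0.41398063  0.001     ]
plate [ 0.53386986 -0.42777394  0.001     ]
plate [ 0.5209412  -0.31796423  0.001     ]
cup [ 0.62087138 -0.39957792  0.04      ]
cup [ 0.53675262 -0.41025443  0.04      ]
cup [ 0.52752815 -0.337865    0.04      ]
pos [ 0.409  -0.3458  0.2006] rpy [-3.142 -0.    -1.249] q [-0.79  0.34  1.7  -0.    1.1   2.03] t 6.55 w 0.698
tool shift units total [0.032 0.026 0.831] dist 0.125 turn units(+ = tool z) 0.0002
```

```bash
python3 -m creep '[[0.032,0.026,0.1,0,0.3],[0,0,0.2,0,0.3],[0,0,0.2,0,0.3],[0,0,0.2,0,0.3],[0,0,0.131,0,0.3],[0,0,0,0,1],[0,0,0,0,1],[0,0,0,0,1],[0,0,0,0,1],[0,0,0,0,1]]' 
python3 -m creep '[[0,0,0,0,1],[0,0,0,0,1],[0,0,0,0,1],[0,0,0,0,1],[0,0,0,-0.03,1],[0,0,0,-0.0565,1],[0,0,0,-0.0565,1],[0,0,0,-0.0565,1],[0,0,0,-0.0565,1],[0,0,0,-0.0565,1]]'
python3 -m creep '[[0,0,0,-0.0565,1],[0,0,0,-0.0565,1],[0,0,0,-0.0565,1],[0,0,0,-0.0565,1],[0,0,0,-0.0565,1],[0,0,0,-0.0565,1],[0,0,0,-0.0565,1],[0,0,0,-0.0565,1],[0,0,0,-0.0565,1],[0,0,0,-0.0565,1]]'
python3 -m creep '[[0,0,0,-0.0565,1],[0,0,0,-0.0565,1],[0,0,0,-0.0565,1],[0,0,0,-0.0565,1],[0,0,0,-0.0565,1],[0,0,0,-0.0565,1],[0,0,0,-0.0565,1],[0,0,0,-0.04,1],[0,0,0,-0.04,1],[0,0,0,0,1]]'
```

```text
time: 7.8
ee_pos: [0.4069, -0.3517, 0.0762]
orientation: [-3.141, -0.001, -1.25]
wrist_force: [0.4, 0.2, -0.3]
width: 0.207
grasp_force: 0.0
time: 9.05
ee_pos: [0.4073, -0.3516, 0.0761]
orientation: [-3.141, -0.001, -0.263]
wrist_force: [3.2, 2.9, 4.6]
width: 0.185
grasp_force: 30.0
time: 10.3
ee_pos: [0.4072, -0.3514, 0.0761]
orientation: [3.141, -0.0, 1.512]
wrist_force: [3.5, 4.0, 5.9]
width: 0.184
grasp_force: 30.0
time: 11.55
ee_pos: [0.407, -0.3514, 0.0761]
orientation: [3.141, 0.0, 3.002]
wrist_force: [3.3, 4.3, 5.8]
width: 0.184
grasp_force: 30.1
```

```bash
python3 -c "
from plant import *;print(sense()['wrist_torque'],sense()['orientation'])"
python3 -m creep '[[0,0,0,-0.01,1],[0,0,0,-0.01,1],[0,0,0,0,1],[0,0,0,0,1],[0,0,0,0,1],[0,0,0,0,1],[0,0,0,0,1],[0,0,0,0,1],[0,0,0,0,1],[0,0,0,0,1]]';python3 -c "
from plant import *;print(sense()['wrist_torque'],sense()['orientation'])"
```

```text
[ 0.78067609 -0.48833015 -0.19485718] [3.14123330e+00 2.06446569e-04 3.00197234e+00]
time: 12.8
ee_pos: [0.4069, -0.3515, 0.0761]
orientation: [3.141, 0.0, 3.062]
wrist_force: [2.0, 3.2, 5.3]
width: 0.185
grasp_force: 31.6
[ 0.7197461  -0.45322305 -0.6155165 ] [3.14102026e+00 3.91901501e-04 3.06203401e+00]
```

The stop is reached, since the torque rises. Next I release, rise, turn to the scanner's side direction and check the knob.

```bash
python3 -m creep '[[0,0,0,0.01,0.5],[0,0,0,0,0.2],[0,0,0,0,0.1],[0,0,0,0,0],[0,0,-0.2,0,0],[0,0,-0.3,0,0],[0,0,-0.3,0,0],[0,0,-0.3,0,0],[0,0,-0.2,0,0],[0,0,0,0,0]]'
python3 -m creep '[[0,0,0,0.0543,0],[0,0,0,0.0543,0],[0,0,0,0.0543,0],[0,0,0,0.0543,0],[0,0,0,0.0543,0],[0,0,0,0.0543,0],[0,0,0,0.0543,0],[0,0,0,0.0543,0],[0,0,0,0,0],[0,0,0,0,0]]'
python3 - <<'E'
from h import *
im=wsnap('w4.png'); go(0.5805,-0.3665,0.27,1.697)
E
```

```text
time: 14.05
ee_pos: [0.4074, -0.3522, 0.2728]
orientation: [-3.139, 0.003, 3.032]
wrist_force: [0.7, -0.2, -0.2]
width: 1.001
grasp_force: 0.0
time: 15.3
ee_pos: [0.4067, -0.3514, 0.2702]
orientation: [-3.141, -0.001, 1.671]
wrist_force: [-1.1, -0.2, -0.1]
width: 0.996
grasp_force: 0.0
pos [ 0.4067 -0.3515  0.2703] rpy [-3.141e+00 -1.000e-03  1.671e+00] q [-0.8   0.28  1.61 -0.    1.25 -0.9 ] t 15.35 w 1.0
tool shift units total [-2.150e-01  1.143e+00  1.000e-03] dist 0.174 turn units(+ = tool z) -0.0084
```

View pics/w4.png

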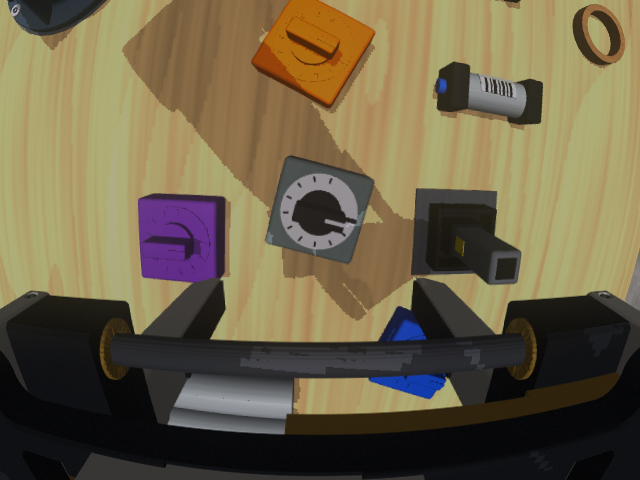

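The knob's white end is at the zero mark (345,222). The scanner top is at (505,265).

```bash
python3 -m creep '[[-0.043,0.2286,0,-0.0084,0],[-0.043,0.2286,0,0,0],[-0.043,0.2286,0,0,0],[-0.043,0.2286,0,0,0],[-0.043,0.2286,0,0,0],[0,0,0,0,0],[0,0,0,0,0],[0,0,0,0,0],[0,0,0,0,0],[0,0,0,0,0]]' >/dev/null
python3 - <<'E'
from h import *
im=load('w4.png')
print('top',wz(im,505,265,.146)); P=[wz(im,*p,.001)[:2] for p in[(416,188),(496,190),(413,273)]]; print(P,(P[1]+P[2])/2, np.arctan2(*(P[1]-P[0])[::-1]),np.arctan2(*(P[2]-P[0])[::-1]))
im=wsnap('w5.png')
g=im['frame']; cv2.imwrite('pics/c5.png',g[60:360,160:480,::-1])
go(.5805,-.3665,.114,1.697)
E
```

```text
top [ 0.57983284 -0.36284168  0.146     ]
[array([ 0.52263264, -0.31730953]), array([ 0.63166106, -0.30501647]), array([ 0.53653423, -0.42554661])] [ 0.58409765 -0.36528154] 0.11227682968566852 -1.443059088712303
pos [ 0.5807 -0.3636  0.2711] rpy [3.141 0.    1.694] q [-0.63  0.56  1.19 -0.    1.39 -0.75] t 16.65 w 0.997
tool shift units total [-0.019 -0.004  1.047] dist 0.157 turn units(+ = tool z) -0.0010
```

View pics/c5.png

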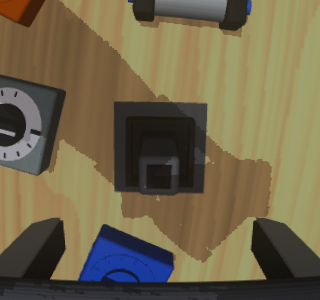

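```bash
python3 - <<'E'
from h import *
im=load('w5.png')
print('top',wz(im,320,235.5,.146),wpix(im,[.5807,-.3636,.146])); P=[wz(im,160+a,60+b,.001)[:2] for a,b in[(114,102),(207,104),(205,191),(116,190)]]; print('plate',np.mean(P,0))
C=[wz(im,160+a,60+b,.040)[:2] for a,b in[(127,117),(193,117)]];print(C,np.arctan2(*(C[1]-C[0])[::-1]))
E
```

```text
top [ 0.58248377 -0.36518869  0.146     ] (np.float64(318.0795321749536), np.float64(233.37343977531248))
plate [ 0.58409762 -0.36632533]
[array([ 0.54279824, -0.33084205]), array([ 0.6137103 , -0.32204264])] 0.12345796248288986
```

```bash
python3 -m creep '[[-0.0135,0.007,0.047,0,0],[0,0,0.25,0,0],[0,0,0.25,0,0],[0,0,0.25,0,0],[0,0,0.15,0,0],[0,0,0.1,0,0],[0,0,0,0,0],[0,0,0,0,1],[0,0,0,0,1],[0,0,0,0,1]]' 
python3 -m creep '[[0,0,0,0,1],[0,0,0,0,1],[0,0,0,0,1],[0,0,0,0,1],[0,0,0,0,1],[0,0,0,0,1],[0,0,0,0,1],[0,0,-0.03,0,1],[0,0,-0.037,0,1],[0,0,0,0,1]]'
python3 -m creep '[[0.0383,0,0,0,1],[0.0383,0,0,0,1],[0.0383,0,0,0,1],[0.0383,0,0,0,1],[0.0383,0,0,0,1],[0.0383,0,0,0,1],[0.0383,0,0,0,1],[0.0383,0,0,0,1],[0.0383,0,0,0,1],[0.0383,0,0,0,1]]'
python3 - <<'E'
from h import *
im=snap('scene','s1.png')
cv2.imwrite('pics/s1c.png',cv2.resize(im['frame'][150:300,90:290,::-1],None,fx=3,fy=3,interpolation=cv2.INTER_CUBIC))
E
```

```text
time: 17.9
ee_pos: [0.5824, -0.3655, 0.1145]
orientation: [3.141, 0.001, 1.694]
wrist_force: [0.1, -0.1, 0.0]
width: 0.728
grasp_force: 0.0
time: 19.15
ee_pos: [0.5824, -0.3655, 0.1246]
orientation: [3.141, 0.001, 1.694]
wrist_force: [0.1, -0.2, -1.8]
width: 0.361
grasp_force: 29.9
time: 20.4
ee_pos: [0.5749, -0.308, 0.1236]
orientation: [-3.141, -0.0, 1.694]
wrist_force: [-0.0, -4.3, -2.3]
width: 0.359
grasp_force: 30.0
```

View pics/s1c.png

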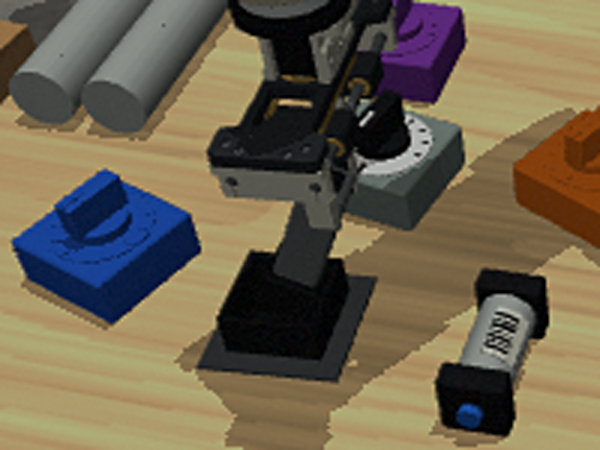

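The scanner now leans about 30° in the grip, with its nose in the cup. I'm lifting it out and measuring the tilt and labels.

```bash
python3 -m creep '[[0,0,-0.1,0,1],[0,0,-0.2,0,1],[0,0,-0.2,0,1],[0,0,-0.2,0,1],[0,0,-0.2,0,1],[0.1,0,-0.1,0,1],[0.25,0,0,0,1],[0.25,0,0,0,1],[0.1,0,0,0,1],[0,0,0,0,1]]'
python3 - <<'E'
from h import *
im=load('top0.png')
for n,l,a,b in [('long',(247,185),(243,92),(273,279)),('med',(74,158),(100,90),(66,238)),('short',(438,122),(445,70),(449,187))]:
    q=lambda p,z:onz(im,p[0]/3.2+230,p[1]/3.2+170,z)
    A,B=q(a,.045),q(b,.045); print(n,'label',q(l,.045).round(4),'mid',((A+B)/2).round(4),'len',np.linalg.norm(A-B).round(3),'head',np.arctan2(*(A-B)[1::-1]).round(3))
snap('top','t2.png'); im=snap('scene','s2.png'); go(.55,-.1,.3,1.7)
P=sense()['ee_pos']; p=np.linalg.inv(im['world_from_camera'])@np.append(P,1); u,v=[int(k) for k in (im['fx']*p[0]/p[2]+im['cx'],im['fy']*p[1]/p[2]+im['cy'])]; print(u,v)
x0,y0=max(u-60,0),max(v-60,0);cv2.imwrite('pics/s2c.png',cv2.resize(im['frame'][y0:y0+150,x0:x0+150,::-1],None,fx=4,fy=4,interpolation=cv2.INTER_CUBIC));print(x0,y0)
E
```

```text
time: 21.7
ee_pos: [0.5621, -0.2033, 0.274]
orientation: [-3.141, -0.0, 1.695]
wrist_force: [-0.6, -0.7, -2.4]
width: 0.364
grasp_force: 30.0
long label [ 0.5426 -0.0274  0.045 ] mid [ 0.543  -0.0363  0.045 ] len 0.157 head 0.165
med label [0.5644 0.1143 0.045 ] mid [0.56   0.1067 0.045 ] len 0.126 head -0.195
short label [ 0.5958 -0.1834  0.045 ] mid [ 0.5907 -0.1907  0.045 ] len 0.098 head 0.022
pos [ 0.5623 -0.2047  0.2738] rpy [-3.141  0.     1.694] q [-0.43  0.39  1.45 -0.    1.31 -0.55] t 21.8 w 0.364
tool shift units total [ 0.703  0.004 -0.174] dist 0.109 turn units(+ = tool z) -0.0020
242 167
182 107
```

View pics/s2c.png

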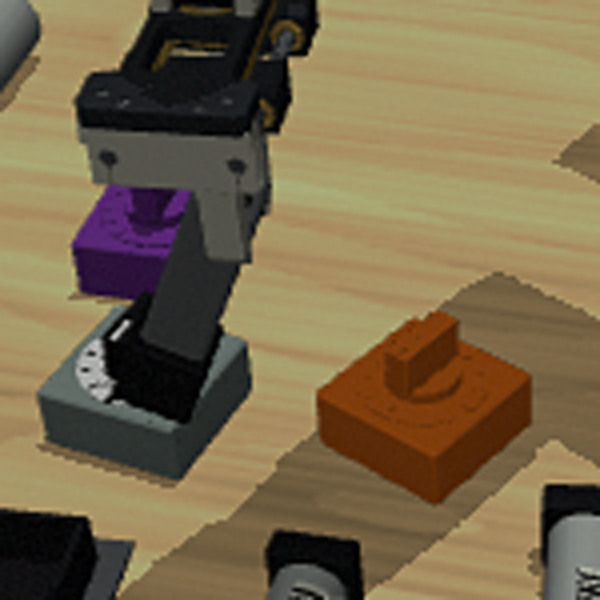

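```bash
python3 - <<'E'
from h import *
im=load('s2.png'); s=sense(); R=Ro.from_euler('xyz',s['orientation']).as_matrix(); p=s['ee_pos']
def onp(a,b,off):
    o,d=ray(im,182+a/4,107+b/4); n=R[:,1]; t=((p+off*n-o)@n)/(d@n); w=o+d*t; l=R.T@(w-p); return l
for e in [((190,197),(143,338)),((243,264),(216,338))]:
    A,B=onp(*e[0],.017),onp(*e[1],.017); print(A.round(4),B.round(4),'lean',np.degrees(np.arctan2((A-B)[0],(B-A)[2])))
for c in [(185,425),(105,385),(115,345),(222,325)]: print('nose',onp(*c,.021).round(4))
E
```

```text
[-0.0168  0.017  -0.0366] [-0.0515  0.017   0.0502] lean 21.808300799555266
[0.0043 0.017  0.    ] [-0.0141  0.017   0.0468] lean 21.553196805345245
nose [-0.036  0.021  0.103]
nose [-0.0744  0.021   0.0796]
nose [-0.065   0.021   0.0526]
nose [-0.0089  0.021   0.035 ]
```

```bash
python3 -m creep '[[0.15,0,0.03,0,1],[0.25,0,0.03,0,1],[0.25,0,0.03,0,1],[0.25,0,0.03,0,1],[0.25,0,0.03,0,1],[0.25,0,0.03,0,1],[0.25,0,0.03,0,1],[0.17,-0.009,0.017,-0.015,1],[0,0,0,0,1],[0,0,0,0,1]]'
python3 - <<'E'
from h import *
im=snap('scene','s3.png'); go(.5274,.0661,.2075,1.741)
P=sense()['ee_pos']; p=np.linalg.inv(im['world_from_camera'])@np.append(P,1); u,v=[int(k) for k in (im['fx']*p[0]/p[2]+im['cx'],im['fy']*p[1]/p[2]+im['cy'])]
x0,y0=max(u-60,0),max(v-30,0);cv2.imwrite('pics/s3c.png',cv2.resize(im['frame'][y0:y0+120,x0:x0+110,::-1],None,fx=5,fy=5,interpolation=cv2.INTER_CUBIC));print(x0,y0)
E
```

```text
time: 23.05
ee_pos: [0.5274, 0.0662, 0.2398]
orientation: [-3.142, 0.0, 1.74]
wrist_force: [-0.1, -0.3, -2.0]
width: 0.361
grasp_force: 30.0
pos [0.5275 0.066  0.2398] rpy [3.142 0.    1.74 ] q [ 0.04  0.29  1.67 -0.    1.18 -0.13] t 23.1 w 0.363
tool shift units total [ 0.001 -0.001  0.215] dist 0.032 turn units(+ = tool z) -0.0004
322 160
```

View pics/s3c.png

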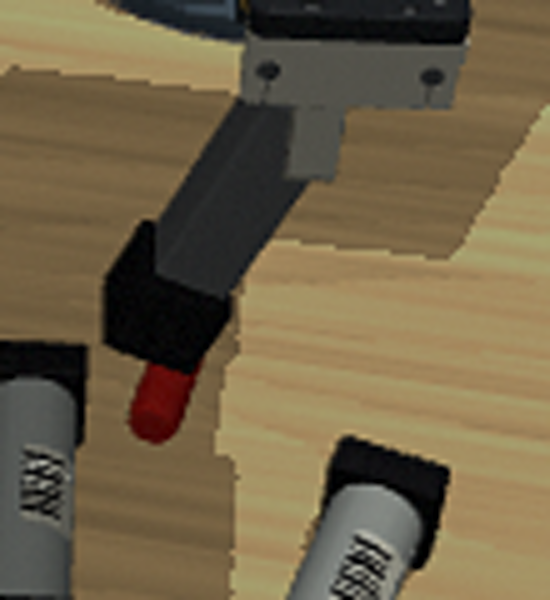

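Scene crop: the held scanner's front-face edges run from (255,105) to (155,272) and from (308,182) to (228,297). The medium cartridge is at lower right and the long one at lower left.

```bash
python3 - <<'E'
from h import *
im=load('s3.png'); s=sense(); R=Ro.from_euler('xyz',s['orientation']).as_matrix(); p=s['ee_pos']
def onp(a,b,off):
    o,d=ray(im,322+a/5,160+b/5); n=R[:,1]; t=((p+off*n-o)@n)/(d@n); w=o+d*t; l=R.T@(w-p); return l
for e in [((255,105),(155,272)),((308,182),(228,297))]:
    A,B=onp(*e[0],.017),onp(*e[1],.017); print(A.round(4),B.round(4),'lean',np.degrees(np.arctan2((A-B)[0],(B-A)[2])))
print('nose rb',onp(193,372,.021).round(4))
for th in (24,27,30):
    t=np.radians(th); ax=np.array([np.sin(t),0,-np.cos(t)]); X=np.array([np.cos(t),0,np.sin(t)]); G=np.array([0,0,-.002])
    for nm,l in [('gripL bottom',G-ax*.07-.017*X),('gripR bottom',G-ax*.07+.017*X),('noseRB',G-.11*ax+.021*X)]:
        off=.021 if nm[0]=='n' else .017; w=R@(l+[0,off,0])+p; c=np.linalg.inv(im['world_from_camera'])@np.append(w,1)
        print(th,nm,np.round([(im['fx']*c[0]/c[2]+im['cx']-322)*5,(im['fy']*c[1]/c[2]+im['cy']-160)*5]))
E
```

```text
[-0.0222  0.017  -0.0356] [-0.0539  0.017   0.0497] lean 20.38179091687494
[0.0014 0.017  0.0003] [-0.0238  0.017   0.0615] lean 22.431485881080246
nose rb [-0.035   0.021   0.1005]
24 gripL bottom [179. 283.]
24 gripR bottom [253. 312.]
24 noseRB [214. 384.]
27 gripL bottom [172. 278.]
27 gripR bottom [244. 310.]
27 noseRB [201. 381.]
30 gripL bottom [165. 273.]
30 gripR bottom [236. 308.]
30 noseRB [188. 378.]
```

The lean is about 22°, with the axis slid roughly 15 mm in the pads. That's 8° off square, which is within tolerance, so I'll use this measured geometry. I'm writing a numeric cartridge tracker from the blue end stubs to catch knocks.

```bash
cat >> h.py <<'E'
def stubs(im):
    h=cv2.cvtColor(im['frame'],cv2.COLOR_RGB2HSV); m=cv2.inRange(h,(100,130,50),(125,255,255)); n,l,st,ce=cv2.connectedComponentsWithStats(m)
    return [(*onz(im,*ce[i],.026)[:2].round(3),int(st[i,4])) for i in range(1,n) if 4<st[i,4]<200]
def track(tag):
    for n in('top','scene'): print(n,[tuple(float(k) for k in s) for s in stubs(snap(n,f'{n}_{tag}.png')) if s[0]<.72 and -.3<s[1]<.45])
E
python3 - <<'E'
from h import *
for f in('top0.png','scene0.png'):print(f,[tuple(map(float,s)) for s in stubs(load(f))])
track('a'); go(.5295,.0546,.209,1.741)
E
```

```text
top0.png [(0.859, 0.411, 19.0), (0.851, 0.354, 7.0), (0.818, 0.316, 8.0), (0.816, 0.37, 11.0), (0.8, 0.178, 84.0), (0.789, 0.381, 8.0), (0.78, 0.425, 19.0), (0.642, 0.096, 6.0), (0.534, -0.194, 22.0), (0.49, 0.126, 20.0), (0.457, -0.05, 21.0)]
scene0.png [(0.658, -0.19, 56.0), (0.639, -0.02, 56.0), (0.641, 0.094, 61.0), (0.786, 0.382, 89.0), (0.777, 0.422, 86.0), (0.815, 0.312, 135.0), (0.81, 0.366, 90.0), (0.849, 0.328, 91.0), (0.848, 0.351, 92.0), (0.848, 0.411, 43.0)]
top [(0.534, -0.193, 23.0), (0.456, -0.05, 18.0)]
scene [(0.658, -0.19, 57.0), (0.639, -0.02, 55.0), (0.641, 0.094, 61.0)]
pos [0.5275 0.0659 0.2398] rpy [3.142 0.    1.739] q [ 0.04  0.29  1.67 -0.    1.18 -0.13] t 23.2 w 0.366
tool shift units total [-0.076  0.     0.206] dist 0.033 turn units(+ = tool z) -0.0005
```

```bash
python3 -m creep '[[-0.035,0.008,0.07,0,1],[-0.034,0.007,0.07,0,1],[0,0,0.066,0,1],[0,0,0,0,1],[0,0,0,0,1],[0,0,0,0,1],[0,0,0,0,1],[0,0,0,0,1],[0,0,0,0,1],[0,0,0,0,1]]'
Z='';python3 - <<'E'
from h import *
track('b')
im=snap('scene','s4.png');cv2.imwrite('pics/s4c.png',cv2.resize(im['frame'][150:310,280:440,::-1],None,fx=4,fy=4,interpolation=cv2.INTER_CUBIC))
E
```

```text
time: 24.45
ee_pos: [0.5314, 0.0568, 0.209]
orientation: [3.142, 0.0, 1.741]
wrist_force: [-0.4, -1.1, -1.1]
width: 0.364
grasp_force: 30.0
top [(0.64, -0.019, 5.0), (0.534, -0.193, 23.0), (0.456, -0.05, 19.0)]
scene [(0.658, -0.19, 57.0), (0.639, -0.02, 55.0), (0.641, 0.094, 61.0)]
```

View pics/s4c.png

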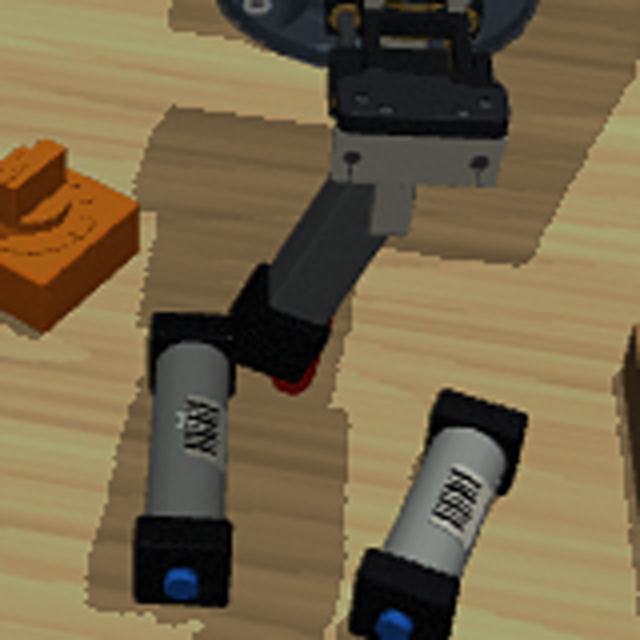

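Crop: the scanner nose is above the long cartridge's +y side, with its front-bottom-right corner at about (293,378). The long label is centred at about (201,428). I'll check these numerically against the model.

```bash
python3 - <<'E'
from h import *
im=load('s4.png'); s=sense(); R=Ro.from_euler('xyz',s['orientation']).as_matrix(); p=s['ee_pos']
def pr(w):
    c=np.linalg.inv(im['world_from_camera'])@np.append(w,1); return np.round([(im['fx']*c[0]/c[2]+im['cx']-280)*4,(im['fy']*c[1]/c[2]+im['cy']-150)*4])
print('label pred',pr([.5445,-.026,.045]),'obs 201 428')
for th in(20,22,25,28):
  t=np.radians(th); ax=np.array([np.sin(t),0,-np.cos(t)]); X=np.array([np.cos(t),0,np.sin(t)]); N=np.array([-.055,0,.094])
  print(th,'noseRB',pr(R@(N+.021*X+[0,.021,0])+p),'LB',pr(R@(N-.021*X+[0,.021,0])+p),'gripLb',pr(R@(N+ax*.04-.017*X+[0,.017,0])+p),'gripRb',pr(R@(N+ax*.04+.017*X+[0,.017,0])+p), 'lineL', (R.T@(np.array([.5445,-.026,.045])-p)-N).round(4))
E
```

```text
label pred [205. 429.] obs 201 428
20 noseRB [299. 383.] LB [225. 360.] gripLb [262. 306.] gripRb [323. 325.] lineL [-0.0288 -0.0011  0.0699]
22 noseRB [298. 384.] LB [226. 359.] gripLb [265. 306.] gripRb [325. 327.] lineL [-0.0288 -0.0011  0.0699]
25 noseRB [297. 385.] LB [227. 358.] gripLb [270. 306.] gripRb [328. 329.] lineL [-0.0288 -0.0011  0.0699]
28 noseRB [296. 386.] LB [228. 357.] gripLb [274. 307.] gripRb [331. 332.] lineL [-0.0288 -0.0011  0.0699]
```

The model agrees with the picture to a few mm, so I hold for three seconds.

```bash
for i in 1 2; do python3 -m creep '[[0,0,0,0,1],[0,0,0,0,1],[0,0,0,0,1],[0,0,0,0,1],[0,0,0,0,1],[0,0,0,0,1],[0,0,0,0,1],[0,0,0,0,1],[0,0,0,0,1],[0,0,0,0,1]]'; done
python3 - <<'E'
from h import *
track('c'); L=np.array([.566,.119]); y=-.203+np.pi/2; T=L+.0828*np.array([np.cos(y),np.sin(y)]); print(T,y); go(*T,.209,y)
E
```

```text
time: 25.85
ee_pos: [0.5313, 0.0568, 0.2089]
orientation: [-3.142, -0.0, 1.741]
wrist_force: [-0.2, -0.3, -2.6]
width: 0.363
grasp_force: 30.0
time: 27.1
ee_pos: [0.5314, 0.0568, 0.2089]
orientation: [3.142, -0.0, 1.741]
wrist_force: [-0.5, 0.2, -1.7]
width: 0.365
grasp_force: 30.0
top [(0.534, -0.193, 23.0), (0.456, -0.05, 19.0)]
scene [(0.658, -0.19, 56.0), (0.639, -0.02, 55.0), (0.641, 0.094, 61.0)]
[0.58269319 0.2000998 ] 1.3677963267948965
pos [0.5314 0.0568 0.2089] rpy [-3.142 -0.     1.741] q [ 0.02  0.33  1.7  -0.    1.12 -0.15] t 27.2 w 0.367
tool shift units total [ 0.884  0.499 -0.   ] dist 0.152 turn units(+ = tool z) 0.1188
```

```bash
python3 -m creep '[[0.177,0.1,0,0,1],[0.177,0.1,0,0,1],[0.177,0.1,0,0,1],[0.177,0.1,0,0,1],[0.176,0.099,0,0,1],[0,0,0,0.0396,1],[0,0,0,0.0396,1],[0,0,0,0.0396,1],[0,0,0,0,1],[0,0,0,0,1]]'
python3 - <<'E'
from h import *
track('d'); go(.5827,.2001,.209,1.3678)
E
for i in 1 2; do python3 -m creep '[[0,0,0,0,1],[0,0,0,0,1],[0,0,0,0,1],[0,0,0,0,1],[0,0,0,0,1],[0,0,0,0,1],[0,0,0,0,1],[0,0,0,0,1],[0,0,0,0,1],[0,0,0,0,1]]' >/dev/null; done
python3 - <<'E'
from h import *
im=snap('scene','s5.png');track('e');s=sense(); R=Ro.from_euler('xyz',s['orientation']).as_matrix(); p=s['ee_pos']
print('med rel nose line',(R.T@(np.array([.566,.119,.045])-p)-[-.055,0,.094]).round(4))
cv2.imwrite('pics/s5c.png',cv2.resize(im['frame'][150:310,320:480,::-1],None,fx=4,fy=4,interpolation=cv2.INTER_CUBIC))
L=np.array([.596,-.182]); y=.027+np.pi/2; T=L+.0828*np.array([np.cos(y),np.sin(y)]); print(T,y); go(*T,.209,y)
E
```

```text
time: 28.45
ee_pos: [0.5827, 0.2001, 0.2089]
orientation: [-3.142, 0.0, 1.37]
wrist_force: [0.2, 0.4, -1.7]
width: 0.364
grasp_force: 30.0
top [(0.534, -0.193, 23.0), (0.489, 0.126, 15.0), (0.457, -0.05, 21.0)]
scene [(0.658, -0.19, 58.0), (0.639, -0.02, 58.0), (0.641, 0.094, 62.0)]
pos [0.5827 0.2001 0.2089] rpy [-3.142  0.     1.369] q [ 0.26  0.48  1.48 -0.    1.19  0.46] t 28.55 w 0.369
tool shift units total [-0.     0.    -0.001] dist 0.0 turn units(+ = tool z) 0.0005
top [(0.578, -0.197, 25.0), (0.49, 0.125, 17.0), (0.457, -0.05, 21.0)]
scene [(0.639, -0.02, 57.0), (0.703, -0.193, 59.0), (0.641, 0.094, 62.0)]
med rel nose line [-0.0279  0.      0.0699]
[ 0.59376467 -0.09923018] 1.5977963267948965
pos [0.5827 0.2002 0.2089] rpy [3.142 0.    1.368] q [ 0.26  0.48  1.48 -0.    1.19  0.46] t 31.2 w 0.365
tool shift units total [-1.94   0.475 -0.   ] dist 0.3 turn units(+ = tool z) -0.0732
```

View pics/s5c.png

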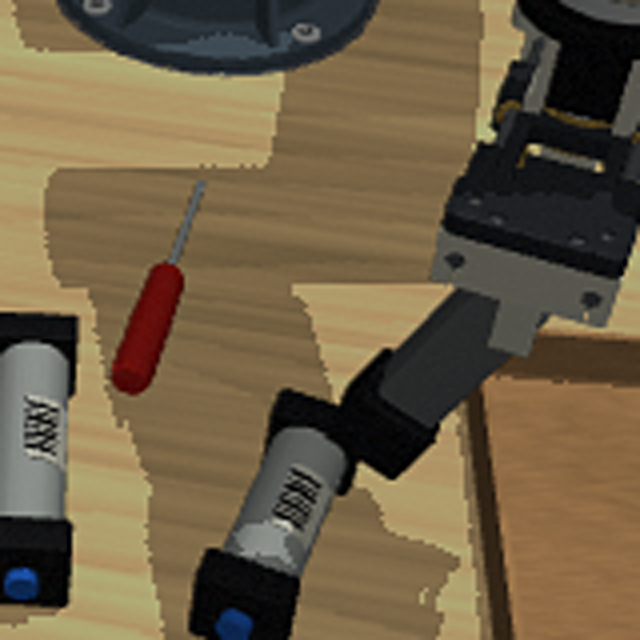

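The medium label is scanned. The tracker shows the short cartridge was just knocked about 45 mm in +x, and I've re-aimed at its new position.

```bash
python3 -m creep '[[-0.237,0.0959,0,0,1],[-0.237,0.0959,0,0,1],[-0.237,0.0959,0,0,1],[-0.237,0.0959,0,0,1],[-0.237,0.0959,0,0,1],[-0.237,0.0959,0,0,1],[-0.237,0.0959,0,0,1],[-0.237,0.0959,0,0,1],[0,0,0,-0.037,1],[0,0,0,-0.037,1]]'
python3 - <<'E'
from h import *
track('f'); go(.638,-.1017,.209,1.60)
E
for i in 1 2 3; do python3 -m creep '[[0,0,0,0,1],[0,0,0,0,1],[0,0,0,0,1],[0,0,0,0,1],[0,0,0,0,1],[0,0,0,0,1],[0,0,0,0,1],[0,0,0,0,1],[0,0,0,0,1],[0,0,0,0,1]]' >/dev/null; done
python3 - <<'E'
from h import *
im=snap('scene','s6.png');track('g');s=sense(); R=Ro.from_euler('xyz',s['orientation']).as_matrix(); p=s['ee_pos']
print('short rel nose',(R.T@(np.array([.6405,-.1845,.045])-p)-[-.055,0,.094]).round(4))
# label blob centroid vs. prediction in scene image
def pr(w):
    c=np.linalg.inv(im['world_from_camera'])@np.append(w,1); return np.array([im['fx']*c[0]/c[2]+im['cx'],im['fy']*c[1]/c[2]+im['cy']])
u=pr([.6405,-.1845,.045]);print(u)
x0,y0=int(u[0])-40,int(u[1])-40;c=im['frame'][y0:y0+80,x0:x0+80]
hs=cv2.cvtColor(c,cv2.COLOR_RGB2HSV);m=((hs[...,1]<45)&(hs[...,2]>165)).astype(np.uint8)
n,l,st,ce=cv2.connectedComponentsWithStats(m);print([(st[i].tolist(),(ce[i]+[x0,y0]).round(1)) for i in range(1,n) if st[i,4]>5])
go(.58,-.32,.27,1.694)
E
```

```text
time: 32.45
ee_pos: [0.638, -0.1022, 0.2088]
orientation: [-3.141, -0.0, 1.603]
wrist_force: [0.1, 0.3, -2.7]
width: 0.366
grasp_force: 30.0
top [(0.642, 0.096, 5.0), (0.578, -0.197, 21.0), (0.49, 0.126, 21.0)]
scene [(0.639, -0.02, 58.0), (0.702, -0.193, 61.0), (0.641, 0.094, 62.0)]
pos [ 0.638  -0.1017  0.2088] rpy [-3.141 -0.     1.601] q [-0.23  0.53  1.39  0.    1.22 -0.26] t 32.55 w 0.361
tool shift units total [ 0.     0.    -0.001] dist 0.0 turn units(+ = tool z) 0.0004
top [(0.642, 0.096, 5.0), (0.578, -0.198, 22.0), (0.49, 0.126, 23.0)]
scene [(0.639, -0.02, 59.0), (0.702, -0.193, 60.0), (0.641, 0.094, 62.0)]
short rel nose [-0.0279  0.      0.0699]
[250.17318388 276.63949685]
[]
pos [ 0.638  -0.1016  0.2089] rpy [-3.142 -0.     1.6  ] q [-0.23  0.53  1.39  0.    1.22 -0.26] t 36.45 w 0.358
tool shift units total [-1.444 -0.429 -0.407] dist 0.234 turn units(+ = tool z) -0.0299
```

All three scans are done. Next I carry the scanner back over the stand.

```bash
python3 -m creep '[[0,0,-0.2,0,1],[0,0,-0.207,0,1],[-0.231,-0.0755,0,0,1],[-0.231,-0.0755,0,0,1],[-0.231,-0.0755,0,0,1],[-0.231,-0.0755,0,0,1],[-0.231,-0.0755,0,0,1],[-0.231,-0.0755,0,0,1],[0,0,0,-0.0299,1],[0,0,0,0,1]]'
python3 - <<'E'
from h import *
go(.5757,-.3114,.118,1.694); im=snap('scene','s7.png'); track('h')
s=sense(); R=Ro.from_euler('xyz',s['orientation']).as_matrix(); p=s['ee_pos']
# dark nose: check the model via grip edge fit: dump numeric rows of gray
def pr(w):
    c=np.linalg.inv(im['world_from_camera'])@np.append(w,1); return np.array([im['fx']*c[0]/c[2]+im['cx'],im['fy']*c[1]/c[2]+im['cy']])
N=np.array([-.055,0,.094]);t=np.radians(22);X=np.array([np.cos(t),0,np.sin(t)]);ax=np.array([np.sin(t),0,-np.cos(t)])
Q=[pr(R@(N+a*.021*X+[0,.021,0]+h*ax)+p) for a,h in((1,0),(-1,0),(-1,.04),(1,.04))];print(np.round(Q,1))
g=cv2.cvtColor(im['frame'],cv2.COLOR_RGB2GRAY);u,v=np.mean(Q,0).astype(int);m=(g<28).astype(np.uint8);n,l,st,ce=cv2.connectedComponentsWithStats(m[v-40:v+40,u-40:u+40]);k=l[40,40];print(k,st[k],ce[k]+[u-40,v-40],u,v)
E
```

```text
time: 37.7
ee_pos: [0.5761, -0.3116, 0.2699]
orientation: [-3.141, -0.0, 1.693]
wrist_force: [1.1, -0.2, -1.5]
width: 0.363
grasp_force: 30.0
pos [ 0.5761 -0.3116  0.2699] rpy [-3.141 -0.     1.693] q [-0.57  0.5   1.29  0.    1.35 -0.69] t 37.7 w 0.363
tool shift units total [ 0.002 -0.002  1.012] dist 0.152 turn units(+ = tool z) -0.0003
top [(0.642, 0.095, 6.0), (0.578, -0.197, 26.0), (0.49, 0.126, 20.0), (0.457, -0.05, 21.0)]
scene [(0.639, -0.02, 56.0), (0.702, -0.193, 58.0), (0.641, 0.094, 61.0)]
[[178.  210.8]
 [158.1 203.7]
 [161.  190.1]
 [181.5 197.5]]
3 [ 31  11  29  40 393] [173.11450382 197.3740458 ] 169 200
```

```bash
python3 -m creep '[[0,0,0.2,0,1],[0,0,0.2,0,1],[0,0,0.2,0,1],[0,0,0.1,0,1],[0,0,0.08,0,1],[0,0,0.08,0,1],[0,0,0.08,0,1],[0,0,0.07,0,1],[0,0,0,0,1],[0,0,0,0,1]]'
python3 -m creep '[[-0.035,0,0,0,1],[-0.035,0,0,0,1],[-0.035,0,0,0,1],[-0.035,0,0,0,1],[-0.035,0,0,0,1],[-0.035,0,0,0,1],[-0.035,0,0,0,1],[-0.035,0,0,0,1],[-0.035,0,0,0,1],[-0.032,0,0,0,1]]'
python3 - <<'E'
from h import *
im=snap('scene','s8.png');cv2.imwrite('pics/s8c.png',cv2.resize(im['frame'][150:300,90:290,::-1],None,fx=4,fy=4,interpolation=cv2.INTER_CUBIC)); print(sense()['wrist_torque'])
E
```

```text
time: 39.1
ee_pos: [0.5764, -0.3115, 0.1189]
orientation: [3.141, 0.0, 1.694]
wrist_force: [-0.0, -0.4, -2.1]
width: 0.358
grasp_force: 30.0
time: 40.35
ee_pos: [0.5826, -0.3635, 0.1184]
orientation: [-3.141, 0.0, 1.694]
wrist_force: [-0.6, 4.3, 0.7]
width: 0.363
grasp_force: 30.0
[ 0.89473048  0.05919934 -0.04034959]
```

```bash
python3 -m creep '[[0.02,0,0,0,1],[0,0,0.01,0,1],[0,0,0.01,0,1],[0,0,0.01,0,1],[0,0,0.01,0,1],[0,0,0.01,0,1],[0,0,0.01,0,1],[0,0,0,0,1],[0,0,0,0,1],[0,0,0,0,1]]'
python3 - <<'E'
from h import *
im=snap('scene','s9.png'); s=sense(); R=Ro.from_euler('xyz',s['orientation']).as_matrix(); p=s['ee_pos']
print(s['wrist_force'],s['wrist_torque'])
g=cv2.cvtColor(im['frame'],cv2.COLOR_RGB2GRAY).astype(int)
def pr(w):
    c=np.linalg.inv(im['world_from_camera'])@np.append(w,1); return np.array([im['fx']*c[0]/c[2]+im['cx'],im['fy']*c[1]/c[2]+im['cy']])
for z in(-.01,.01,.02,.03,.04,.05): 
    r=[pr(R@np.array([x,.017,z])+p) for x in(.017,-.017)]; v=int(round(r[0][1])); print(z,np.round(r,1).tolist(),v,g[v,155:215].tolist())
E
```

```text
time: 41.65
ee_pos: [0.5835, -0.3624, 0.1144]
orientation: [3.138, 0.006, 1.694]
wrist_force: [-6.3, -0.9, 28.7]
width: 0.362
grasp_force: 30.1
[-5.76870639 -1.57681634 28.21808564] [-0.14214516  1.99555615  0.06734804]
-0.01 [[182.9, 225.1], [167.5, 223.8]] 225 [163, 162, 161, 160, 159, 160, 158, 157, 156, 156, 158, 160, 101, 89, 85, 85, 86, 86, 85, 86, 89, 59, 57, 60, 45, 40, 38, 28, 27, 26, 21, 20, 87, 159, 160, 158, 158, 157, 157, 156, 156, 156, 156, 156, 156, 155, 156, 157, 105, 102, 102, 106, 104, 103, 105, 103, 104, 104, 105, 103]
0.01 [[184.6, 231.8], [169.4, 230.5]] 232 [22, 14, 160, 160, 158, 159, 159, 161, 160, 159, 158, 157, 161, 134, 51, 40, 41, 43, 39, 42, 40, 40, 42, 43, 41, 40, 41, 40, 27, 26, 25, 25, 20, 87, 160, 161, 162, 164, 110, 104, 105, 105, 108, 108, 107, 108, 108, 109, 108, 109, 109, 109, 109, 110, 110, 109, 110, 112, 113, 112]
0.02 [[185.4, 235.1], [170.4, 233.8]] 235 [123, 164, 161, 157, 156, 155, 154, 152, 153, 152, 151, 154, 154, 160, 103, 45, 41, 42, 42, 43, 41, 41, 40, 40, 41, 41, 43, 41, 33, 23, 24, 27, 23, 25, 10, 13, 8, 30, 33, 32, 55, 56, 84, 85, 82
[... 238 characters left out ...]
 42, 41, 38, 28, 26, 28, 24, 28, 16, 6, 5, 5, 5, 7, 10, 8, 8, 5, 5, 8, 10, 11, 5, 50, 106, 104, 102, 100, 102, 102, 101, 104, 104, 104]
0.04 [[187.1, 241.5], [172.2, 240.3]] 241 [154, 153, 153, 154, 154, 154, 156, 157, 158, 159, 162, 168, 117, 120, 46, 21, 39, 40, 42, 43, 41, 42, 43, 39, 40, 43, 42, 41, 38, 33, 25, 26, 25, 25, 13, 11, 5, 6, 4, 1, 6, 4, 5, 6, 5, 9, 11, 3, 6, 2, 35, 71, 88, 87, 88, 105, 107, 107, 105, 105]
0.05 [[187.9, 244.6], [173.1, 243.4]] 245 [159, 157, 155, 154, 153, 153, 152, 152, 155, 156, 159, 169, 58, 9, 7, 0, 23, 43, 42, 41, 41, 41, 41, 42, 42, 43, 39, 42, 42, 39, 31, 27, 16, 7, 5, 4, 4, 2, 7, 6, 4, 8, 9, 11, 10, 8, 4, 4, 5, 4, 4, 29, 40, 40, 39, 38, 39, 39, 37, 41]
```

```bash
python3 -m creep '[[0,0,-0.01,0,1],[0,0,-0.01,0,1],[0,0,0,0,0.6],[0,0,0,0,0.4],[0,0,0,0,0],[0,0,0,0,0],[0,0,0,0,0],[0,0,0,0,0],[0,0,0,0,0],[0,0,0,0,0]]'
python3 -m creep '[[0,0,-0.1,0,0],[0,0,-0.2,0,0],[0,0,-0.3,0,0],[0,0,-0.3,0,0],[0,0,-0.2,0,0],[0,0,0,0,0],[0,0,0,0,0],[0,0,0,0,0],[0,0,0,0,0],[0,0,0,0,0]]'
python3 - <<'E'
from h import *
im=snap('scene','s10.png'); track('i'); s=sense()
g=cv2.cvtColor(im['frame'],cv2.COLOR_RGB2GRAY).astype(int); g0=cv2.cvtColor(load('scene0.png')['frame'],cv2.COLOR_RGB2GRAY).astype(int)
for v in (212,222,232,242): print(v,g[v,160:195].tolist(),'\n   ',g0[v,160:195].tolist())
E
```

```text
time: 42.95
ee_pos: [0.5822, -0.3601, 0.1125]
orientation: [-3.142, -0.0, 1.694]
wrist_force: [-0.2, 0.6, -0.5]
width: 0.999
grasp_force: 0.0
time: 44.2
ee_pos: [0.5822, -0.3601, 0.2771]
orientation: [-3.141, -0.0, 1.694]
wrist_force: [0.4, -0.4, -0.0]
width: 0.999
grasp_force: 0.0
top [(0.642, 0.096, 5.0), (0.578, -0.197, 23.0), (0.49, 0.126, 20.0), (0.457, -0.049, 22.0)]
scene [(0.639, -0.02, 56.0), (0.702, -0.193, 58.0), (0.641, 0.094, 61.0)]
212 [146, 149, 127, 59, 42, 12, 6, 7, 7, 6, 11, 6, 7, 3, 28, 85, 80, 72, 32, 26, 15, 110, 139, 137, 137, 135, 137, 135, 136, 138, 138, 141, 119, 56, 49] 
    [138, 137, 139, 139, 139, 141, 121, 77, 63, 21, 13, 13, 8, 10, 15, 16, 14, 12, 24, 79, 75, 67, 38, 26, 21, 75, 132, 131, 130, 131, 130, 133, 114, 54, 48]
222 [147, 151, 125, 47, 37, 40, 38, 41, 41, 37, 40, 40, 39, 39, 42, 41, 38, 32, 30, 24, 25, 22, 20, 52, 155, 154, 151, 150, 149, 148, 148, 148, 147, 148, 147] 
    [139, 140, 139, 140, 140, 140, 147, 50, 33, 35, 38, 37, 37, 36, 37, 37, 38, 37, 40, 37, 36, 29, 30, 30, 27, 27, 24, 18, 146, 144, 142, 141, 141, 141, 140]
232 [153, 154, 154, 154, 156, 129, 48, 37, 38, 40, 40, 39, 40, 39, 39, 39, 41, 40, 38, 39, 31, 28, 27, 25, 24, 22, 84, 151, 152, 151, 151, 152, 155, 156, 107] 
    [145, 144, 147, 147, 145, 145, 144, 145, 146, 152, 52, 34, 36, 37, 37, 38, 37, 38, 37, 35, 37, 36, 36, 34, 29, 31, 29, 26, 25, 22, 82, 145, 148, 145, 145]
242 [98, 97, 98, 97, 99, 99, 99, 105, 83, 43, 39, 38, 38, 41, 41, 39, 42, 39, 38, 40, 40, 39, 33, 24, 25, 26, 22, 12, 9, 9, 3, 6, 8, 6, 9] 
    [141, 141, 141, 141, 143, 142, 143, 149, 119, 33, 11, 1, 5, 37, 36, 38, 40, 37, 35, 38, 37, 38, 36, 37, 38, 37, 32, 28, 29, 29, 27, 17, 16, 5, 6]
```

The scanner stands upright in its cup: the edge profile is the same as at the start, shifted about 9 mm. Now the cartridges, short first. I'm measuring the tray while moving.

```bash
python3 -m creep '[[0.2106,0.101,0,0,0.2],[0.2106,0.101,0,0,0.2],[0.2106,0.101,0,0,0.2],[0.2106,0.101,0,0,0.2],[0.2106,0.101,0,0,0.2],[0,0,0,-0.0523,0.2],[0,0,0,-0.0523,0.2],[0,0,0,-0.0523,0.2],[0,0,0,-0.0523,0.2],[0,0,0,-0.0523,0.2]]' >/dev/null
python3 -m creep '[[0,0,0.1,-0.0523,0.2],[0,0,0.15,-0.0523,0.2],[0,0,0.15,-0.0523,0.2],[0,0,0.15,-0.0523,0.2],[0,0,0.15,0,0.2],[0,0,0.15,0,0.2],[0,0,0.1,0,0.2],[0,0,0,0,0.2],[0,0,0,0,0.2],[0,0,0,0,0.2]]'
python3 - <<'E'
from h import *
im=load('top0.png')
h=cv2.cvtColor(im['frame'],cv2.COLOR_RGB2HSV); m=(cv2.inRange(h,(4,90,30),(16,255,140)))[180:310,90:235]
m=cv2.morphologyEx(m,cv2.MORPH_CLOSE,np.ones((5,5)));n,l,st,ce=cv2.connectedComponentsWithStats(m);k=1+st[1:,4].argmax();print(st[k])
pts=np.argwhere(l==k)[:,::-1].astype(np.float32)+[90,180]; r=cv2.minAreaRect(pts.astype(np.float32)); print(r)
for z in(.04,):
    B=np.array([onz(im,*p,z)[:2] for p in cv2.boxPoints(r)]); print(B.round(3),B.mean(0).round(4),[np.linalg.norm(B[i]-B[i-1]).round(3) for i in range(4)])
P=[onz(im,*p,.04)[:2] for p in[(105,204),(212,193),(218,286),(109,297)]];print(np.round(P,3),np.mean(P,0))
track('j'); go(.638,-.1945,.026,.032+np.pi)
E
```

```text
time: 46.85
ee_pos: [0.6384, -0.1942, 0.136]
orientation: [-3.141, 0.001, -3.11]
wrist_force: [-0.3, 1.2, 0.9]
width: 0.801
grasp_force: 0.0
[   14    13   116   113 10280]
((160.09561157226562, 249.896484375), (104.89826965332031, 113.6751480102539), 83.91146850585938)
[[0.606 0.528]
 [0.64  0.229]
 [0.365 0.189]
 [0.333 0.477]] [0.4859 0.3556] [np.float64(0.278), np.float64(0.301), np.float64(0.278), np.float64(0.29)]
[[0.605 0.509]
 [0.636 0.226]
 [0.39  0.2  ]
 [0.361 0.479]] [0.498261  0.3538495]
top [(0.642, 0.096, 5.0), (0.49, 0.125, 20.0)]
scene [(0.639, -0.02, 58.0), (0.702, -0.193, 61.0), (0.641, 0.094, 62.0)]
pos [ 0.6382 -0.1941  0.1357] rpy [-3.141e+00  1.000e-03 -3.110e+00] q [-0.37  0.64  1.39 -0.    1.11 -1.97] t 46.95 w 0.802
tool shift units total [ 0.002 -0.002  0.731] dist 0.11 turn units(+ = tool z) -0.0002
```

The tray centre is (0.498, 0.354) with yaw 0.107. I grip the short cartridge and carry it to the far slot.

```bash
python3 -m creep '[[0,0,0.2,0,0.2],[0,0,0.2,0,0.2],[0,0,0.2,0,0.2],[0,0,0.131,0,0.2],[0,0,0,0,0.5],[0,0,0,0,1],[0,0,0,0,1],[0,0,0,0,1],[0,0,0,0,1],[0,0,0,0,1]]'
python3 -m creep '[[0,0,-0.08,0,1],[0,0,-0.15,0,1],[0,0,-0.2,0,1],[0,0,-0.2,0,1],[0,0,-0.2,0,1],[0,0,-0.2,0,1],[0,0,0,0,1],[0.0612,0.3,0,0,1],[0.0612,0.3,0,0,1],[0.0612,0.3,0,0,1]]'
python3 -m creep '[[0.0612,0.3,0,0,1],[0.0612,0.3,0,0,1],[0.0612,0.3,0,0,1],[0.0612,0.3,0,0,1],[0.0612,0.3,0,0,1],[0.0612,0.3,0,0,1],[0.0612,0.3,0,0,1],[0.0612,0.3,0,0,1],[0.0612,0.3,0,0,1],[0.0612,0.3,0,0,1]]'
python3 -m creep '[[0.0612,0.3,0,0,1],[0,0,0,-0.024,1],[0,0,0,0,1],[0,0,0,0,1],[0,0,0,0,1],[0,0,0,0,1],[0,0,0,0,1],[0,0,0,0,1],[0,0,0,0,1],[0,0,0,0,1]]'
python3 -c "
from h import *
go(.4897,.4315,.032,3.249)"
```

```text
time: 48.2
ee_pos: [0.6385, -0.1942, 0.0262]
orientation: [-3.141, 0.001, -3.11]
wrist_force: [-1.0, 0.3, 5.5]
width: 0.442
grasp_force: 30.0
time: 49.45
ee_pos: [0.6049, -0.0585, 0.178]
orientation: [3.141, -0.003, -3.111]
wrist_force: [0.0, -0.7, -3.1]
width: 0.447
grasp_force: 28.9
time: 50.7
ee_pos: [0.4992, 0.3879, 0.1781]
orientation: [-3.14, -0.002, -3.11]
wrist_force: [0.3, 0.8, -3.5]
width: 0.445
grasp_force: 28.9
time: 51.95
ee_pos: [0.4898, 0.4317, 0.1798]
orientation: [3.142, -0.0, -3.035]
wrist_force: [-0.0, 0.5, -2.9]
width: 0.446
grasp_force: 28.9
pos [0.4898 0.4317 0.1798] rpy [ 3.142 -0.    -3.035] q [ 0.65  0.57  1.4   0.    1.17 -1.03] t 51.95 w 0.446
tool shift units total [ 0.001 -0.001  0.986] dist 0.148 turn units(+ = tool z) -0.0002
```

```bash
python3 -m creep '[[0,0,0.2,0,1],[0,0,0.2,0,1],[0,0,0.2,0,1],[0,0,0.15,0,1],[0,0,0.1,0,1],[0,0,0.06,0,1],[0,0,0.04,0,1],[0,0,0.03,0,1],[0,0,0,0,1],[0,0,0,0,1]]'
python3 -m creep '[[0,0,0,0,0.45],[0,0,0,0,0.35],[0,0,0,0,0.35],[0,0,0,0,0.35],[0,0,0,0,0.35],[0,0,-0.1,0,0.35],[0,0,-0.2,0,0.35],[0,0,-0.3,0,0.3],[0,0,-0.3,0,0.2],[0,0,-0.1,0,0.2]]'
python3 - <<'E'
from h import *
track('k'); go(.546,-.0357,.18,.164+np.pi)
E
```

```text
time: 53.2
ee_pos: [0.49, 0.4318, 0.0332]
orientation: [3.141, 0.001, -3.035]
wrist_force: [0.3, 0.3, -3.2]
width: 0.447
grasp_force: 28.9
time: 54.45
ee_pos: [0.4907, 0.4323, 0.1868]
orientation: [3.139, 0.004, -3.035]
wrist_force: [0.8, 0.1, -0.0]
width: 0.793
grasp_force: 0.0
top [(0.642, 0.095, 6.0), (0.49, 0.126, 19.0), (0.457, -0.05, 20.0), (0.43, 0.428, 21.0)]
scene [(0.639, -0.02, 55.0), (0.548, 0.441, 63.0), (0.641, 0.094, 61.0)]
pos [0.4903 0.432  0.1846] rpy [ 3.140e+00  2.000e-03 -3.035e+00] q [ 0.65  0.57  1.39 -0.    1.18 -1.03] t 54.55 w 0.798
tool shift units total [-0.037 -3.14   0.026] dist 0.471 turn units(+ = tool z) -0.0182
```

```bash
python3 -m creep '[[-0.0037,-0.314,0,0,0.2],[-0.0037,-0.314,0,0,0.2],[-0.0037,-0.314,0,0,0.2],[-0.0037,-0.314,0,0,0.2],[-0.0037,-0.314,0,0,0.2],[-0.0037,-0.314,0,0,0.2],[-0.0037,-0.314,0,0,0.2],[-0.0037,-0.314,0,0,0.2],[-0.0037,-0.314,0,0,0.2],[-0.0037,-0.314,0,0,0.2]]' >/dev/null
python3 -m creep '[[0,0,0,-0.0182,0.2],[0,0,0,0,0.2],[0,0,0.2,0,0.2],[0,0,0.2,0,0.2],[0,0,0.2,0,0.2],[0,0,0.2,0,0.2],[0,0,0.15,0,0.2],[0,0,0.107,0,0.2],[0,0,0,0,0.2],[0,0,0,0,0.5]]'
python3 -m creep '[[0,0,0,0,1],[0,0,0,0,1],[0,0,0,0,1],[0,0,0,0,1],[0,0,0,0,1],[0,0,-0.1,0,1],[0,0,-0.2,0,1],[0,0,-0.25,0,1],[0,0,-0.25,0,1],[0,0,-0.2,0,1]]'
python3 - <<'E'
from h import *
track('l'); go(.498,.354,.0325,3.249)
E
```

```text
time: 57.05
ee_pos: [0.5459, -0.036, 0.0249]
orientation: [-3.141, 0.001, -2.978]
wrist_force: [-0.1, 0.9, -0.7]
width: 0.738
grasp_force: 0.0
time: 58.3
ee_pos: [0.5454, -0.0362, 0.1763]
orientation: [-3.141, 0.001, -2.978]
wrist_force: [0.3, -0.7, -4.1]
width: 0.453
grasp_force: 29.4
top [(0.43, 0.428, 23.0)]
scene [(0.49, -0.049, 77.0), (0.548, 0.441, 64.0), (0.641, 0.094, 61.0)]
pos [ 0.5468 -0.0364  0.1776] rpy [-3.14   0.005 -2.978] q [-0.15  0.39  1.7  -0.    1.05 -1.89] t 58.4 w 0.449
tool shift units total [-0.098  2.622  0.963] dist 0.419 turn units(+ = tool z) 0.0180
```

```bash
python3 -m creep '[[-0.0098,0.2622,0,0,1],[-0.0098,0.2622,0,0,1],[-0.0098,0.2622,0,0,1],[-0.0098,0.2622,0,0,1],[-0.0098,0.2622,0,0,1],[-0.0098,0.2622,0,0,1],[-0.0098,0.2622,0,0,1],[-0.0098,0.2622,0,0,1],[-0.0098,0.2622,0,0,1],[-0.0098,0.2622,0,0,1]]' >/dev/null
python3 -m creep '[[0,0,0,0.018,1],[0,0,0.2,0,1],[0,0,0.2,0,1],[0,0,0.2,0,1],[0,0,0.15,0,1],[0,0,0.1,0,1],[0,0,0.06,0,1],[0,0,0.04,0,1],[0,0,0.02,0,1],[0,0,0,0,1]]'
python3 -m creep '[[0,0,0,0,0.45],[0,0,0,0,0.35],[0,0,0,0,0.35],[0,0,0,0,0.35],[0,0,0,0,0.35],[0,0,-0.1,0,0.35],[0,0,-0.2,0,0.35],[0,0,-0.3,0,0.3],[0,0,-0.3,0,0.2],[0,0,-0.1,0,0.2]]'
python3 - <<'E'
from h import *
track('m'); go(.5635,.109,.026,-.207+np.pi)
E
```

```text
time: 60.9
ee_pos: [0.496, 0.3544, 0.0297]
orientation: [3.142, 0.0, -3.034]
wrist_force: [-2.1, -2.1, 4.2]
width: 0.452
grasp_force: 29.9
time: 62.15
ee_pos: [0.4968, 0.3549, 0.1825]
orientation: [3.14, 0.004, -3.034]
wrist_force: [-0.6, -0.2, 0.4]
width: 0.796
grasp_force: 0.0
top [(0.642, 0.095, 6.0), (0.49, 0.126, 21.0), (0.429, 0.43, 27.0), (0.406, 0.347, 18.0)]
scene [(0.548, 0.441, 65.0), (0.641, 0.094, 61.0), (0.585, 0.366, 64.0)]
pos [0.4963 0.3547 0.1804] rpy [ 3.140e+00  3.000e-03 -3.034e+00] q [ 0.54  0.49  1.53 -0.    1.12 -1.13] t 62.25 w 0.802
tool shift units total [-0.267 -1.677  1.028] dist 0.298 turn units(+ = tool z) 0.1001
```

```bash
python3 -m creep '[[-0.0445,-0.2795,0,0,0.2],[-0.0445,-0.2795,0,0,0.2],[-0.0445,-0.2795,0,0,0.2],[-0.0445,-0.2795,0,0,0.2],[-0.0445,-0.2795,0,0,0.2],[-0.0445,-0.2795,0,0,0.2],[0,0,0,0.05,0.2],[0,0,0,0.05,0.2],[0,0,0,0,0.2],[0,0,0,0,0.2]]' >/dev/null
python3 -m creep '[[0,0,0.2,0,0.2],[0,0,0.2,0,0.2],[0,0,0.2,0,0.2],[0,0,0.2,0,0.2],[0,0,0.15,0,0.2],[0,0,0.078,0,0.2],[0,0,0,0,0.2],[0,0,0,0,0.5],[0,0,0,0,1],[0,0,0,0,1]]'
python3 -m creep '[[0,0,0,0,1],[0,0,0,0,1],[0,0,0,0,1],[0,0,0,0,1],[0,0,0,0,1],[0,0,-0.1,0,1],[0,0,-0.2,0,1],[0,0,-0.25,0,1],[0,0,-0.25,0,1],[0,0,-0.2,0,1]]'
python3 - <<'E'
from h import *
go(.506,.2765,.0315,3.249)
E
```

```text
time: 64.75
ee_pos: [0.5629, 0.1085, 0.0251]
orientation: [3.141, 0.001, 2.935]
wrist_force: [-0.5, 0.9, 0.6]
width: 0.523
grasp_force: 0.0
time: 66.0
ee_pos: [0.5623, 0.1083, 0.1765]
orientation: [-3.141, 0.0, 2.935]
wrist_force: [0.5, -0.0, -4.0]
width: 0.451
grasp_force: 29.4
pos [0.5623 0.1083 0.1765] rpy [-3.141  0.     2.935] q [ 0.11  0.43  1.63 -0.    1.08 -1.25] t 66.0 w 0.451
tool shift units total [0.598 1.021 0.966] dist 0.229 turn units(+ = tool z) -0.1000
```

```bash
python3 -m creep '[[0.1196,0.2042,0,0,1],[0.1196,0.2042,0,0,1],[0.1196,0.2042,0,0,1],[0.1196,0.2042,0,0,1],[0.1196,0.2042,0,0,1],[0,0,0,-0.05,1],[0,0,0,-0.05,1],[0,0,0,0,1],[0,0,0,0,1],[0,0,0,0,1]]'
python3 -m creep '[[0,0,0.2,0,1],[0,0,0.2,0,1],[0,0,0.2,0,1],[0,0,0.15,0,1],[0,0,0.1,0,1],[0,0,0.06,0,1],[0,0,0.04,0,1],[0,0,0.014,0,1],[0,0,0,0,1],[0,0,0,0,1]]'
python3 -m creep '[[0,0,0,0,0.45],[0,0,0,0,0.35],[0,0,0,0,0.35],[0,0,0,0,0.35],[0,0,0,0,0.35],[0,0,-0.1,0,0.35],[0,0,-0.2,0,0.35],[0,0,-0.3,0,0.3],[0,0,-0.3,0,0.2],[0,0,-0.1,0,0.2]]'
python3 -m creep '[[0,-0.3,-0.1,0,0.2],[0,-0.3,-0.1,0,0.2],[0,-0.3,-0.1,0,0.2],[0,-0.3,0,0,0.2],[0,-0.3,0,0,0.2],[0,0,0,0,0.2],[0,0,0,0,0.2],[0,0,0,0,0.2],[0,0,0,0,0.2],[0,0,0,0,0.2]]'
python3 - <<'E'
from h import *
track('n'); im=load('scene_n.png');i0=load('scene0.png')
for n,p,z in[('short',(.490,.4335),.005),('long',(.4955,.356),.005),('med',(.506,.2765),.005)]:
    d=np.array(p)-[.498,.354];c,s=np.cos(.107),np.sin(.107);print(n,(c*d[0]+s*d[1]).round(3),(-s*d[0]+c*d[1]).round(3))
# label orientation: white label centroid and dark bars per cartridge in the tray: project axis-frame label point and sample
def pr(w):
    c=np.linalg.inv(im['world_from_camera'])@np.append(w,1); return np.array([im['fx']*c[0]/c[2]+im['cx'],im['fy']*c[1]/c[2]+im['cy']])
g=cv2.cvtColor(im['frame'],cv2.COLOR_RGB2GRAY)
for p in[(.490,.4335),(.4955,.356),(.506,.2765)]:
  for a in(-30,0,30,60):
    P=[]
    for t in np.linspace(-.018,.018,25):
        y=.022*np.sin(np.radians(a));w=np.array([p[0]+t*.994-y*.107,p[1]+t*.107+y*.994,.031+.022*np.cos(np.radians(a))]);u=pr(w).round().astype(int);P.append(int(g[u[1],u[0]]))
    print(p,a,'std',np.std(P).round(1),'mean',np.mean(P).round())
# knob & scanner & bystanders unchanged
d=np.abs(im['frame'].astype(int)-i0['frame']).max(2)
for n,(x0,y0,x1,y1) in dict(knob=(190,180,245,225),flask=(385,320,425,385),tape=(270,330,322,378),screw=(345,195,372,250)).items(): print(n,(d[y0:y1,x0:x1]>40).mean().round(3))
E
```

```text
time: 67.25
ee_pos: [0.5062, 0.2767, 0.1747]
orientation: [-3.142, -0.0, -3.036]
wrist_force: [0.3, -1.0, -2.5]
width: 0.451
grasp_force: 29.4
time: 68.5
ee_pos: [0.5065, 0.2769, 0.0304]
orientation: [3.141, 0.001, -3.034]
wrist_force: [-0.0, -0.7, -4.0]
width: 0.45
grasp_force: 29.4
time: 69.75
ee_pos: [0.5072, 0.2773, 0.1835]
orientation: [3.14, 0.005, -3.034]
wrist_force: [0.1, 0.0, 0.4]
width: 0.796
grasp_force: 0.0
time: 71.0
ee_pos: [0.5303, 0.0536, 0.225]
orientation: [3.142, -0.0, -3.034]
wrist_force: [0.8, 0.2, 0.3]
width: 0.803
grasp_force: 0.0
top [(0.592, 0.369, 8.0), (0.587, 0.289, 6.0), (0.555, 0.442, 5.0), (0.431, 0.428, 24.0), (0.407, 0.347, 23.0)]
scene [(0.581, 0.287, 61.0), (0.548, 0.441, 64.0), (0.585, 0.366, 64.0)]
short 0.001 0.08
long -0.002 0.002
med -0.0 -0.078
(0.49, 0.4335) -30 std 2.4 mean 121.0
(0.49, 0.4335) 0 std 48.6 mean 82.0
(0.49, 0.4335) 30 std 21.5 mean 66.0
(0.49, 0.4335) 60 std 10.0 mean 112.0
(0.4955, 0.356) -30 std 2.2 mean 121.0
(0.4955, 0.356) 0 std 46.5 mean 72.0
(0.4955, 0.356) 30 std 36.5 mean 75.0
(0.4955, 0.356) 60 std 4.8 mean 116.0
(0.506, 0.2765) -30 std 1.7 mean 116.0
(0.506, 0.2765) 0 std 43.6 mean 72.0
(0.506, 0.2765) 30 std 43.4 mean 66.0
(0.506, 0.2765) 60 std 22.4 mean 118.0
knob 0.059
flask 0.0
tape 0.0
screw 0.643
```

Everything is in place. The only open item is the screwdriver's difference value, which is probably the arm's shadow, so I'm comparing the red blob before and after.

```bash
python3 - <<'E'
from h import *
for f in('scene0.png','scene_n.png'):
    im=load(f);h=cv2.cvtColor(im['frame'],cv2.COLOR_RGB2HSV);m=cv2.inRange(h,(0,170,40),(4,255,255))|cv2.inRange(h,(174,170,40),(180,255,255));n,l,st,ce=cv2.connectedComponentsWithStats(m);k=1+st[1:,4].argmax();print(st[k],ce[k].round(1))
E
```

```text
[348 216  18  32 302] [356.7 232. ]
[348 216  18  33 305] [356.6 232. ]
```

```bash
python3 -c "
from plant import *
print(close_job())"
```

```text
the job is handed in; nothing more can be done
None
```

The job is handed in at about 71 s of the 208 s allowed, with no verdict returned: counter reset to its zero stop, all three labels scanned longest to shortest (the scanner leaned about 22° rather than the labels' 30°, so about 8° off square but within tolerance), scanner back upright in its stand, all three cartridges in the tray label up, and the bottle, tape roll and screwdriver unmoved in the last image.

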